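Change over the jars in the lab autosampler

ROBOT

A 6-joint arm with a two-finger parallel gripper is mounted at the origin on the work surface. World frame = base frame: x ahead of the robot, y to its left, z up, the work surface at z = 0. Lengths are in m, angles in rad, forces in N, time in s.
With the tool pointing down it reaches from about 0.35 to 0.775 m from the base axis. Payload 5.5 kg.
Tool frame: the origin (TCP) lies on the mounting face of the last link; the fingertips stand 173 mm ahead of it and the grasp point (between the pads) lies 155 mm ahead of it; z points along the fingers, y is the direction in which the jaws open and shut (so a half turn about z gives the same grasp; the last joint's range is limited). The gripper opens to 85 mm and grips with 20 to 120 N. Pads are 22 mm wide; open, the fingers measure 114 mm over their backs; the gripper's body (76 mm by 85 mm) begins 54 mm behind the grasp point. The pads swing forward as they close: fully open they stand 13 mm farther back than shut.
Start: joints at [1.137, 0.313, 0.046, 1.304, 0, 1.431], TCP at [0.167, 0.55, 0.405] pointing down, gripper open.
Joint ranges: [-2.76, 2.76], [-0.86, 1.69], [-1.03, 1.26], [-2.2, 2.34], [-1.47, 1.5], [-3.14, 3.14]. Speed limits (rad/s): [2.57, 2.57, 3.14, 3.14, 3.14, 3.14].

INTERFACE

Orientations are given as a unit quaternion [w, x, y, z].
In Python, from workcell import get_state, eyes, env gives the robot as it stands. The module is installed in compiled form; this text tells all that it offers.
- The arm moves only by the tool carry_out, never from a script. Its argument "motion" is a list of rows, each an object of numbers: "jaw": the opening, from -1 (shut) to 1 (fully open); "tx", "ty", "tz": the shift along the tool's x, y, z in cm; "wx", "wy", "wz": the turn, a rotation vector about the tool's x, y, z in degrees. In form: [{"jaw": .., "tx": .., "ty": .., "tz": .., "wx": .., "wy": .., "wz": ..}, ...]. A call has 1 to 20 rows; each row shifts and turns the commanded pose from where the row before left it, along the tool's axes as they then stand; what a row does not reach is not made up. A row lasts 1/8 s, in which the tool goes at most 62.5 mm and 10.7 degrees, less where a joint would pass 70% of its speed; a pose out of reach is approached as far as the arm can. A call with a gripper value outside its range is refused whole. The fingers move at their own pace and stop on an object; "force" is the grip in N (left out, the last holds). Time passes only in rows, so rows that do not move let the fingers close. It gives the time, the measured TCP pose, the force and the opening at its end, in the units of the state.
- get_state(): the state, without advancing time (a new reading comes with each control period).
- eyes.read_camera(name): name is "side" or "top" or "wrist"; returns the picture (400x640x3 uint8, blue, green, red); there is no depth.
- eyes.calibration(name): a dict with "K" (3x3 intrinsics, pixels), "camera_from_world" (4x4, takes a point from world to camera coordinates). Camera axes: x right, y up, looking along -z (the intrinsics and any distortion apply to the point x, -y, -z); pixel columns grow to the right and rows downward; lengths in m; the calibration is good to about 2 mm. The wrist camera is an equidistant fisheye: a pixel r from the principal point sees the ray r / f radians off the axis. A picture is of the moment at which its call begins: read the wrist's pose just before it. calibration takes no time and is no camera call; for the wrist camera it gives the pose at the moment of the call.
- env.hand_in(): hands the job in, once; it reports no verdict.
The state is a dict: "clock": time; "joint_pos": joint angles; "qvel": joint speeds; "tau": joint torques, N m; "tcp_pos": TCP position; "orientation": TCP orientation; "wrist_force": force on the tool from outside, world axes, zero at the start; "ft_torque": the same for the moment, N m; "finger_gap": finger opening in m.
Only numpy, scipy, OpenCV 4.12 (cv2) and the standard library are available. Lean on these libraries where they do the work, as an engineer would, in place of code of your own. Each camera call takes 0.05 s, during which the arm holds its last target.

TASK

Change over the autosampler: pull its tray out, stand the used jars from it upright in the shallow steel tray, then lift every clean jar (the tall ones, not the squat pots) out of the wash basin and stand it upright in a free bay of the sampler's tray. Then push the tray fully home and press the start key right down once the tray is home. The jars are thin glass: grip them with no more than 40 N, set them down without dropping them, and leave the pots in the basin and everything else on the bench where it is.

Things in the scene. Friction and masses are not known exactly. Their poses are not given: they have to be found in the camera images.
- tray (a joint): Slide of the sampler's tray, m: 0 = pushed fully home under the hood (as at the start), 0.165 = pulled fully out towards the robot (along the sampler's -x). Slides with about 2 N of friction, stays where it is left, no latch.
- sampler: Fixed white open-fronted autosampler, 250 mm deep, 210 mm wide; the hood over the tray is 92 mm high, a black box on its rear part (from 145 mm behind the front edge) reaches 137 mm. Origin at table height under the middle of the hood's front edge; +x points into the machine, +y to its left as seen from the robot, z up.
- tray_handle (a point): Middle of the steel bar handle across the tray's front: a round bar 12 mm thick, 96 mm long along the sampler's y, 66 mm above the table, 40 mm (to its centre) in front of the tray's front panel, which is only 44 mm high; a bent leg at each end joins it to the panel. Moves with the tray. Axes as the sampler's.
- tray_floor (a point): Centre of the tray's floor, 22 mm above the table (above the crossing of the dividers, at floor level; moves with the tray). The tray is 160 x 170 mm with four square open bays in two rows of two; the outer walls and dividers (6 mm thick) stand 14 mm above its floor. The bays are about 75 x 76 mm inside, their centres 40 mm before or behind this point and 41 mm left or right of it.  With the tray fully out, all four bays are in front of the hood. Axes as the sampler's.
- start (a joint): Travel of the start key, m: 0 = up, 0.006 = fully down; a spring needs about 5 N to push it fully down.
- start_top (a point): Centre of the top face of the round grey start key, 28 mm diameter, in a small black housing on the hood's top near the front left corner; it is pressed straight down.
- basin_in (a point): Centre of the inner floor (5 mm above the table) of the fixed grey wash basin, an open box 200 mm (its x) by 280 mm (its y) outside, 5 mm walls, 50 mm high. Holds clean jars and two squat pots.
- used_tray_in (a point): Centre of the inner floor (4 mm above the table) of the fixed shallow steel tray for used jars, 200 mm (its x) by 130 mm (its y) outside, 4 mm walls, 20 mm high; empty at the start.
- jar0_c (a point): Glass jar with white screw cap, upright, 44 mm diameter, 52 mm tall, about 90 g, thin glass. Point at its centre, 26 mm above its underside; z along its axis, up. A clean jar; starts in the wash basin, or is absent (two to four are there).
- jar1_c (a point): Glass jar with white screw cap, upright, 44 mm diameter, 52 mm tall, about 90 g, thin glass. Point at its centre, 26 mm above its underside; z along its axis, up. A clean jar; starts in the wash basin, or is absent (two to four are there).
- jar2_c (a point): Glass jar with white screw cap, upright, 44 mm diameter, 52 mm tall, about 90 g, thin glass. Point at its centre, 26 mm above its underside; z along its axis, up. A clean jar; starts in the wash basin, or is absent (two to four are there).
- jar3_c (a point): Glass jar with white screw cap, upright, 44 mm diameter, 52 mm tall, about 90 g, thin glass. Point at its centre, 26 mm above its underside; z along its axis, up. A clean jar; starts in the wash basin, or is absent (two to four are there).
- old0_c (a point): Glass jar with white screw cap, upright, 44 mm diameter, 52 mm tall, about 90 g, thin glass. Point at its centre, 26 mm above its underside; z along its axis, up. A used jar; starts in a bay of the sampler's tray, or is absent (one or two are there).
- old1_c (a point): Glass jar with white screw cap, upright, 44 mm diameter, 52 mm tall, about 90 g, thin glass. Point at its centre, 26 mm above its underside; z along its axis, up. A used jar; starts in a bay of the sampler's tray, or is absent (one or two are there).
- old2_c (a point): Glass jar with white screw cap, upright, 44 mm diameter, 52 mm tall, about 90 g, thin glass. Point at its centre, 26 mm above its underside; z along its axis, up. A used jar; starts in a bay of the sampler's tray, or is absent (one or two are there).
- pot0_c (a point): Squat glass pot with white lid, 56 mm diameter, 30 mm tall, in the wash basin; stays there. Point at its centre.
- pot1_c (a point): Squat glass pot with white lid, 56 mm diameter, 30 mm tall, in the wash basin; stays there. Point at its centre.
- reagent: Bystander: jar 54 mm diameter, 100 mm tall with an orange cap, on the table. Origin under its centre.
- tape: Bystander: roll of paper tape, 72 mm diameter, 20 mm high, lying on the table. Origin under its centre.
- beaker: Bystander: glass beaker 68 mm diameter, 85 mm tall. Origin under its centre.
Things that resemble listed ones, but are neither listed nor needed, are in the scene too. Leave any black look-alike of the part that bears jar2_c alone. Of the things that look like the part that bears used_tray_in, take the one that is farthest to the robot's left at the start.

How it is judged:
On the way, in this order (a step that is already met when the one before it is completed fails the run):
1. the sampler's tray has been pulled out (value of joint tray above 0.12 m), for 0.2 s.
2. every used jar stands in the shallow steel tray (z of old0_c in the frame of used_tray_in between 0.018 and 0.034 m and x of old0_c in the frame of used_tray_in between -0.1 and 0.1 m and y of old0_c in the frame of used_tray_in between -0.065 and 0.065 m and angle between each of old0_c, old1_c, old2_c's own z axis and vertical below 0.15 rad and z of old1_c in the frame of used_tray_in between 0.018 and 0.034 m and x of old1_c in the frame of used_tray_in between -0.1 and 0.1 m and y of old1_c in the frame of used_tray_in between -0.065 and 0.065 m and z of old2_c in the frame of used_tray_in between 0.018 and 0.034 m and x of old2_c in the frame of used_tray_in between -0.1 and 0.1 m and y of old2_c in the frame of used_tray_in between -0.065 and 0.065 m), for 0.2 s.
3. every clean jar stands in the tray's bays and the tray is fully home (z of jar0_c in the frame of tray_floor between 0.018 and 0.034 m and x of jar0_c in the frame of tray_floor between -0.08 and 0.08 m and y of jar0_c in the frame of tray_floor between -0.08 and 0.08 m and angle between each of jar0_c, jar1_c, jar2_c, jar3_c's own z axis and vertical below 0.15 rad and z of jar1_c in the frame of tray_floor between 0.018 and 0.034 m and x of jar1_c in the frame of tray_floor between -0.08 and 0.08 m and y of jar1_c in the frame of tray_floor between -0.08 and 0.08 m and z of jar2_c in the frame of tray_floor between 0.018 and 0.034 m and x of jar2_c in the frame of tray_floor between -0.08 and 0.08 m and y of jar2_c in the frame of tray_floor between -0.08 and 0.08 m and z of jar3_c in the frame of tray_floor between 0.018 and 0.034 m and x of jar3_c in the frame of tray_floor between -0.08 and 0.08 m and y of jar3_c in the frame of tray_floor between -0.08 and 0.08 m and value of joint tray below 0.006 m), for 0.2 s.
4. the start key is pressed right down with the tray home (value of joint start above 0.0045 m and value of joint tray below 0.006 m), for 0.05 s.
At the end, for the whole second after the job is handed in: Every clean jar stands upright (within 0.15 rad) on the floor of the sampler's tray (so each in its own bay), every used jar stands upright on the floor of the shallow steel tray, both pots are in the basin, the tray is home within 6 mm, and the jars are at rest (all of step 2 and all of step 3 and z of pot0_c in the frame of basin_in between 0.005 and 0.04 m and x of pot0_c in the frame of basin_in between -0.098 and 0.098 m and y of pot0_c in the frame of basin_in between -0.138 and 0.138 m and z of pot1_c in the frame of basin_in between 0.005 and 0.04 m and x of pot1_c in the frame of basin_in between -0.098 and 0.098 m and y of pot1_c in the frame of basin_in between -0.138 and 0.138 m and linear speed of each of jar0, jar1, jar2, jar3, old0, old1, old2 below 0.02 m/s); the robot touches nothing.
It fails at once if a jar is gripped too hard (over 55 N on each side, well above 40 N) (contact force between the fingers and jar0 above 110 N or contact force between the fingers and jar1 above 110 N or contact force between the fingers and jar2 above 110 N or contact force between the fingers and jar3 above 110 N or contact force between the fingers and old0 above 110 N or contact force between the fingers and old1 above 110 N or contact force between the fingers and old2 above 110 N).
It fails at once if a jar is dropped (falls free faster than 1 m/s, some 5 cm) ((linear speed of jar0 above 1 m/s and contact force between the fingers and jar0 below 0.3 N) or (linear speed of jar1 above 1 m/s and contact force between the fingers and jar1 below 0.3 N) or (linear speed of jar2 above 1 m/s and contact force between the fingers and jar2 below 0.3 N) or (linear speed of jar3 above 1 m/s and contact force between the fingers and jar3 below 0.3 N) or (linear speed of old0 above 1 m/s and contact force between the fingers and old0 below 0.3 N) or (linear speed of old1 above 1 m/s and contact force between the fingers and old1 below 0.3 N) or (linear speed of old2 above 1 m/s and contact force between the fingers and old2 below 0.3 N)).
It fails at once if a bystander on the bench is shifted by more than 3 cm (distance of any of reagent, tape, beaker from where it was at the start of the episode above 0.03 m).
Of jar0, jar1, jar2, jar3 only 2 to 4 are there at a start; the rules pass over those that are not, and their reading is None.
Of old0, old1, old2 only 1 to 2 are there at a start; the rules pass over those that are not, and their reading is None.
At some moment in a run one of jar0, jar1, jar2, jar3 may be knocked a few centimetres aside while the robot is not near it.
It also fails if it takes over 210 s, if anything falls off the work surface, if the arm or the gripper's body presses on something with over 40 N, if the wrist force passes 120 N, or if a joint passes its speed limit or range.

## Working session

There is one attempt and no reset: what is moved stays moved. The work goes in short steps, Python scripts to look and compute and a tool call to move; the robot and the scene stay as the last step left them, time stands still between calls to the robot, and variables do not carry over. Pictures are saved under pics/ and viewed, and the job is handed in when it is done.

Besides the shell and the picture viewer there is one more tool, called after "Call:" as name(argument=value, ...), one argument or row to a line, values as JSON. carry_out: Moves the arm, as the interface text tells. Its arguments: {"type":"object","properties":{"motion":{"type":"array"},"force":{"type":"number"}},"required":["motion"]}

```bash
mkdir -p pics; cat > h.py <<'E'
import numpy as np, cv2
from workcell import get_state, eyes, env
np.set_printoptions(precision=4, suppress=True)
def snap(name, fn):
    c=eyes.calibration(name); im=eyes.read_camera(name); cv2.imwrite('pics/'+fn,im); return im,c
E
python3 - <<'E'
from h import *
print(get_state())
for n in ['side','top','wrist']:
    im,c=snap(n,n+'0.png'); print(n,c)
E
```

```text
{'clock': 0.0, 'joint_pos': array([ 1.1374,  0.314 ,  0.045 ,  1.3036, -0.    ,  1.4312]), 'qvel': array([-0.0008, -0.001 , -0.0007, -0.0012,  0.0002,  0.0004]), 'tau': array([ -0.0008, -48.0628,  29.8531,   0.0193,  -0.0002,   0.    ]), 'tcp_pos': array([0.1664, 0.5502, 0.4038]), 'orientation': array([-0.0002,  0.1464,  0.9892, -0.0009]), 'wrist_force': array([-0.1627,  0.216 , -0.9308]), 'ft_torque': array([-0.0081,  0.0012, -0.0148]), 'finger_gap': 0.0852333992082629}
side {'K': array([[392.2876,   0.    , 315.0305],
       [  0.    , 392.2876, 202.7521],
       [  0.    ,   0.    ,   1.    ]]), 'camera_from_world': array([[ 0.962 , -0.2726,  0.0155, -0.4237],
       [ 0.1794,  0.6738,  0.7168, -0.1603],
       [-0.2059, -0.6868,  0.6971, -0.9931],
       [ 0.    ,  0.    ,  0.    ,  1.    ]])}
top {'K': array([[386.0957,   0.    , 319.7279],
       [  0.    , 386.0957, 203.55  ],
       [  0.    ,   0.    ,   1.    ]]), 'camera_from_world': array([[ 0.0239, -0.9995, -0.0205,  0.0193],
       [ 0.9853,  0.0201,  0.1697, -0.4576],
       [-0.1692, -0.0243,  0.9853, -0.9922],
       [ 0.    ,  0.    ,  0.    ,  1.    ]])}
wrist {'K': array([[309.7069,   0.    , 317.3245],
       [  0.    , 309.7069, 194.3394],
       [  0.    ,   0.    ,   1.    ]]), 'camera_from_world': array([[ 0.2901,  0.957 , -0.0024, -0.5732],
       [-0.9114,  0.2756, -0.3055,  0.0397],
       [-0.2917,  0.0908,  0.9522, -0.3804],
       [ 0.    ,  0.    ,  0.    ,  1.    ]])}
```

View pics/top0.png

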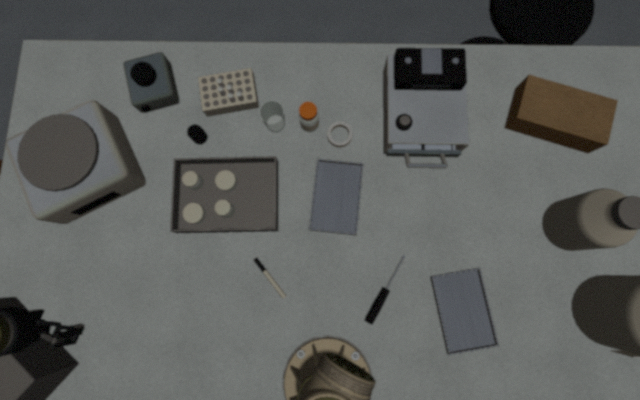

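View pics/side0.png

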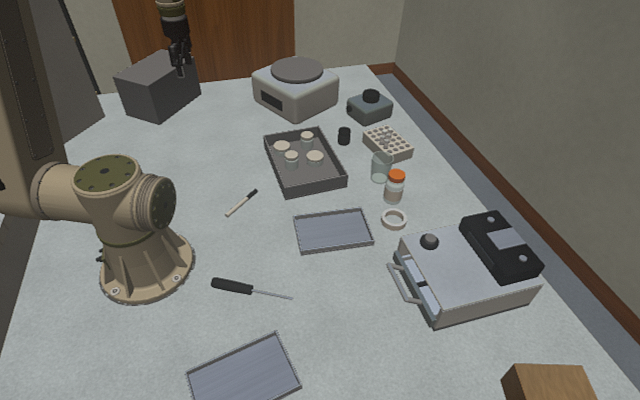

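View pics/wrist0.png

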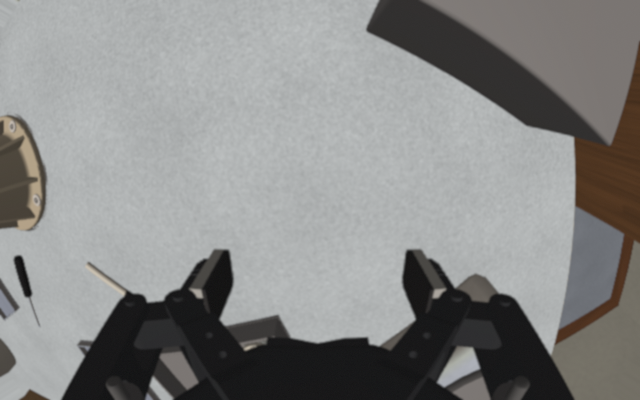

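The top view shows the basin at (225,195) with 4 lids, two steel trays at (336,197) and (463,310), and the sampler at (427,115) with its handle at (427,163). The reagent is at (309,115), tape at (340,133), beaker at (273,117) and a black look-alike jar at (197,134). The tray farthest to the robot's left is (336,197), since image left is +y. I'll confirm these in enlarged crops.

```bash
cat >> h.py <<'E'
def ray(c,uv,fish=False):
    K=c['K'];T=c['camera_from_world'];R=T[:3,:3];t=T[:3,3]
    x=(uv[0]-K[0,2])/K[0,0]; y=(uv[1]-K[1,2])/K[1,1]
    if fish:
        r=np.hypot(x,y); s=np.sin(r)/r if r>1e-9 else 1.
        d=np.array([x*s,-y*s,-np.cos(r)])
    else: d=np.array([x,-y,-1.])
    o=-R.T@t; d=R.T@d; return o,d/np.linalg.norm(d)
def plane(c,uv,z,fish=False):
    o,d=ray(c,uv,fish); return o+d*(z-o[2])/d[2]
def proj(c,p,fish=False):
    T=c['camera_from_world'];q=T[:3,:3]@np.asarray(p)+T[:3,3];K=c['K']
    v=np.array([q[0],-q[1],-q[2]])
    if fish:
        th=np.arctan2(np.hypot(v[0],v[1]),v[2]); n=v[:2]/np.hypot(v[0],v[1])*th
    else: n=v[:2]/v[2]
    return np.array([K[0,0]*n[0]+K[0,2],K[1,1]*n[1]+K[1,2]])
def tri(c1,u1,f1,c2,u2,f2):
    o1,d1=ray(c1,u1,f1);o2,d2=ray(c2,u2,f2)
    A=np.stack([d1,-d2],1); s=np.linalg.lstsq(A,o2-o1,rcond=None)[0]
    a=o1+d1*s[0];b=o2+d2*s[1]; return (a+b)/2,np.linalg.norm(a-b)
E
python3 - <<'E'
from h import *
t=cv2.imread('pics/top0.png'); s=cv2.imread('pics/side0.png')
a=cv2.resize(t[145:245,160:370],None,fx=3.8,fy=3.8,interpolation=cv2.INTER_CUBIC)
cv2.imwrite('pics/c1.png',a)
b=cv2.resize(t[40:180,375:480],None,fx=4,fy=4,interpolation=cv2.INTER_CUBIC)
cv2.imwrite('pics/c2.png',b)
d=cv2.resize(s[200:340,370:560],None,fx=4,fy=4,interpolation=cv2.INTER_CUBIC)
cv2.imwrite('pics/c3.png',d)
d=cv2.resize(s[110:260,250:400],None,fx=4,fy=4,interpolation=cv2.INTER_CUBIC)
cv2.imwrite('pics/c4.png',d)
E
```

```text
(no output)
```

View pics/c1.png

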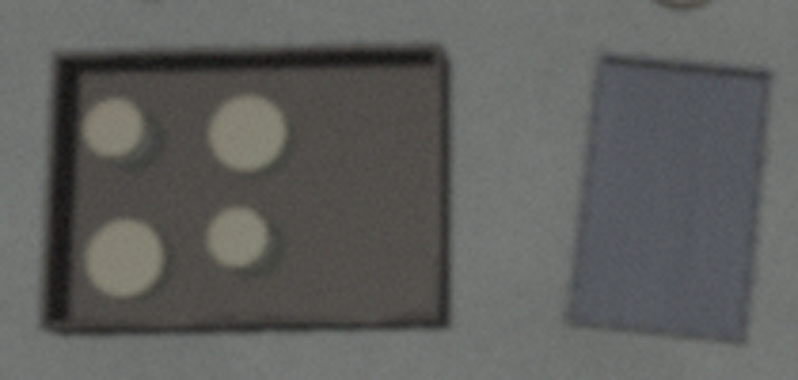

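View pics/c2.png

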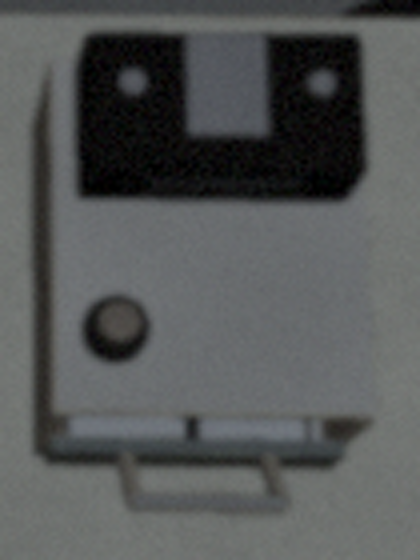

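View pics/c3.png

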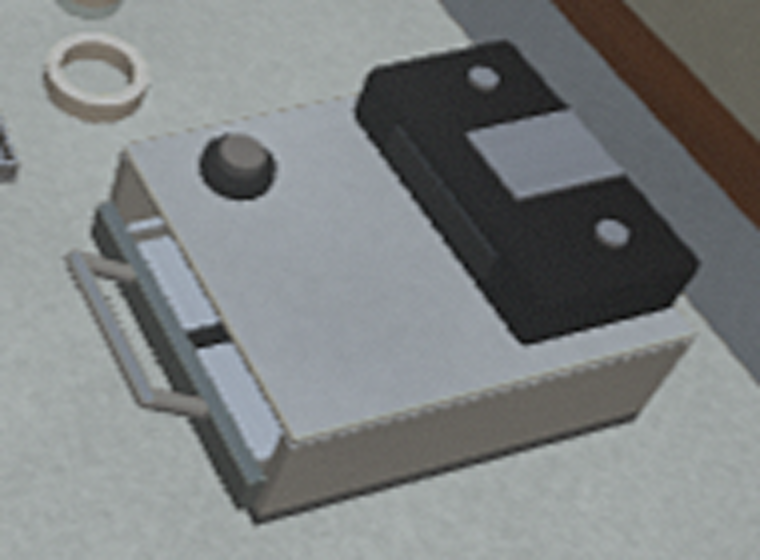

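View pics/c4.png

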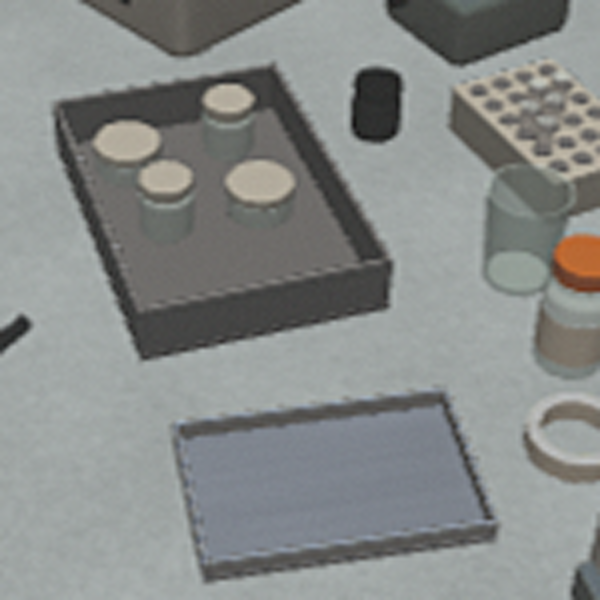

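The crops show two tall jars in the basin (the smaller lids at crop (113,127) and (238,237)) and two pots. The left steel tray at (336,197) is the one meant, because the other lies to the right. Next I'll measure.

```bash
python3 - <<'E'
from h import *
t=cv2.imread('pics/top0.png'); s=cv2.imread('pics/side0.png')
ct=eyes.calibration('top'); cs=eyes.calibration('side')
# lids in basin, top view
def blobs(im,x0,y0,x1,y1,thr):
    g=im[y0:y1,x0:x1].astype(int); m=((g[...,2]>thr)&(g[...,2]-g[...,0]>5)).astype(np.uint8)
    n,l,st,ce=cv2.connectedComponentsWithStats(m)
    return [(ce[i]+[x0,y0],st[i,4],st[i,2:4]) for i in range(1,n) if st[i,4]>30]
for c,a,wh in blobs(t,176,160,276,230,120):
    r=np.sqrt(a/np.pi); z=0.057 if a<270 else 0.035
    print('lid',c,a,wh, plane(ct,c,z), 'diam', 2*r/386*0.95)
for c,a,wh in blobs(s,265,125,345,190,150): print('side lid',c,a,wh,plane(cs,c,0.057),plane(cs,c,.035))
# steel trays corners
hsv=cv2.cvtColor(t,cv2.COLOR_BGR2HSV)
for (x0,y0,x1,y1) in [(300,150,372,245),(420,260,505,360)]:
    g=t[y0:y1,x0:x1].astype(int); m=((g[...,0]-g[...,2]>8)).astype(np.uint8)
    n,l,st,ce=cv2.connectedComponentsWithStats(m); i=1+np.argmax(st[1:,4])
    pts=np.argwhere(l==i)[:,::-1]+[x0,y0]
    rc=cv2.minAreaRect(pts.astype(np.float32)); bx=cv2.boxPoints(rc)
    P=np.array([plane(ct,b,0.004) for b in bx]); print('tray',rc,P.mean(0)); print(P[:,:2],np.linalg.norm(P-np.roll(P,1,0),axis=1))
# handle: c2 scale 4 offset (375,40); 
for nm,u in dict(hl=(132,503),hr=(288,505),kt=(118,322),hoodL=(52,414),hoodR=(372,420)).items():
    uv=np.array(u)/4+[375,40]; z={'h':0.066,'k':0.11}[nm[0]]
    if nm.startswith('hood'): z=.092
    print(nm,uv,plane(ct,uv,z))
for nm,u in dict(hl=(72,257),hr=(150,402),kt=(245,153),hoodL=(125,150),hoodR=(290,440)).items():
    uv=np.array(u)/4+[370,200]; z={'h':0.066,'k':0.11}[nm[0]]
    if nm.startswith('hood'): z=.092
    print('S',nm,uv,plane(cs,uv,z))
print('key',tri(ct,np.array((118,322))/4+[375,40],0,cs,np.array((245,153))/4+[370,200],0))
# bystanders
for nm,uv,z in [('reagent',(309,111),.1),('tape',(340,133),.02),('beaker',(273,124),.0)]: print(nm,plane(ct,uv,z))
# basin outer corners in c1
for u,z in [((52,60),.05),((442,50),.05),((447,325),.05),((45,325),.05)]:
    print('basin',plane(ct,np.array(u)/3.8+[160,145],z))
E
```

```text
lid [224.5692 179.4962] 260 [18 18] [0.514  0.2844 0.057 ] diam 0.04477937564138724
lid [189.3846 178.1189] 143 [14 13] [0.5159 0.3793 0.057 ] diam 0.03320927378847444
lid [221.9527 206.9527] 148 [15 14] [0.4397 0.2865 0.057 ] diam 0.033784867314501615
lid [192.3321 212.4377] 265 [18 19] [0.4235 0.3639 0.057 ] diam 0.04520789617680841
side lid [306.5397 134.1429] 63 [12  7] [0.5182 0.3826 0.057 ] [0.5266 0.4138 0.035 ]
side lid [281.4786 144.8205] 117 [16  9] [0.4236 0.3443 0.057 ] [0.4292 0.3744 0.035 ]
side lid [290.9756 153.7683] 82 [13  8] [0.4424 0.2899 0.057 ] [0.4486 0.3184 0.035 ]
side lid [314.5455 154.7424] 132 [16 10] [0.5134 0.2661 0.057 ] [0.5216 0.2939 0.035 ]
tray ((336.35369873046875, 197.31707763671875), (43.399593353271484, 67.47367858886719), 6.340191841125488) [ 0.483  -0.0153  0.004 ]
[[ 0.3936  0.0524]
 [ 0.5836  0.0367]
 [ 0.5719 -0.0847]
 [ 0.383  -0.0655]] [0.1184 0.1907 0.1219 0.1898]
tray ((463.2973327636719, 309.9798583984375), (77.27056121826172, 44.680389404296875), 77.24246978759766) [ 0.1896 -0.3523  0.004 ]
[[ 0.2704 -0.2757]
 [ 0.2991 -0.3919]
 [ 0.108  -0.427 ]
 [ 0.0807 -0.3145]] [0.1937 0.1196 0.1943 0.1158]
hl [408.   165.75] [ 0.5582 -0.2012  0.066 ]
hr [447.   166.25] [ 0.5587 -0.3032  0.066 ]
kt [404.5 120.5] [ 0.6659 -0.1849  0.11  ]
hoodL [388.  143.5] [ 0.6096 -0.1451  0.092 ]
hoodR [468. 145.] [ 0.6091 -0.3507  0.092 ]
S hl [388.   264.25] [ 0.5626 -0.1979  0.066 ]
S hr [407.5 300.5] [ 0.5645 -0.2998  0.066 ]
S kt [431.25 238.25] [ 0.6729 -0.1832  0.11  ]
S hoodL [401.25 237.5 ] [ 0.6145 -0.149   0.092 ]
S hoodR [442.5 310. ] [ 0.6134 -0.3531  0.092 ]
key (array([ 0.6679, -0.1852,  0.1126]), np.float64(0.005941124818539219))
reagent [0.6923 0.062  0.1   ]
tape [ 0.6625 -0.0222  0.02  ]
beaker [0.6939 0.1708 0.    ]
basin [0.565  0.4288 0.05  ]
basin [0.5774 0.1496 0.05  ]
basin [0.3814 0.1377 0.05  ]
basin [0.3753 0.4169 0.05  ]
```

Call:
carry_out(
  motion=[
    {"jaw": -0.2, "wz": 9.15},
    {"wz": 9.15},
    {"wz": 9.15},
    {"wz": 9.15},
    {"wz": 9.15},
    {"wz": 9.15},
    {"wz": 9.15},
    {"wz": 9.15},
    {"tx": -4, "ty": 2},
    {"tx": -4, "ty": 2},
    {"tx": -4, "ty": 2},
    {"tx": -4, "ty": 2},
    {"tx": -4, "ty": 2},
    {"tx": -4, "ty": 2},
    {"tx": -4, "ty": 2},
    {"tx": -4, "ty": 2},
    {"tx": -4, "ty": 2},
    {"tx": -4, "ty": 2},
    {"tx": 0},
    {"tx": 0},
  ],
  force=25,
)

```text
invalid input at $.motion[0]: expected keys jaw, tx, ty, tz, wx, wy, wz
```

Call:
carry_out(
  motion=[
    {"jaw": -0.2, "tx": 0, "ty": 0, "tz": 0, "wx": 0, "wy": 0, "wz": 9.15},
    {"jaw": -0.2, "tx": 0, "ty": 0, "tz": 0, "wx": 0, "wy": 0, "wz": 9.15},
    {"jaw": -0.2, "tx": 0, "ty": 0, "tz": 0, "wx": 0, "wy": 0, "wz": 9.15},
    {"jaw": -0.2, "tx": 0, "ty": 0, "tz": 0, "wx": 0, "wy": 0, "wz": 9.15},
    {"jaw": -0.2, "tx": 0, "ty": 0, "tz": 0, "wx": 0, "wy": 0, "wz": 9.15},
    {"jaw": -0.2, "tx": 0, "ty": 0, "tz": 0, "wx": 0, "wy": 0, "wz": 9.15},
    {"jaw": -0.2, "tx": 0, "ty": 0, "tz": 0, "wx": 0, "wy": 0, "wz": 9.15},
    {"jaw": -0.2, "tx": 0, "ty": 0, "tz": 0, "wx": 0, "wy": 0, "wz": 9.15},
    {"jaw": -0.2, "tx": -4, "ty": 2, "tz": 0, "wx": 0, "wy": 0, "wz": 0},
    {"jaw": -0.2, "tx": -4, "ty": 2, "tz": 0, "wx": 0, "wy": 0, "wz": 0},
    {"jaw": -0.2, "tx": -4, "ty": 2, "tz": 0, "wx": 0, "wy": 0, "wz": 0},
    {"jaw": -0.2, "tx": -4, "ty": 2, "tz": 0, "wx": 0, "wy": 0, "wz": 0},
    {"jaw": -0.2, "tx": -4, "ty": 2, "tz": 0, "wx": 0, "wy": 0, "wz": 0},
    {"jaw": -0.2, "tx": -4, "ty": 2, "tz": 0, "wx": 0, "wy": 0, "wz": 0},
    {"jaw": -0.2, "tx": -4, "ty": 2, "tz": 0, "wx": 0, "wy": 0, "wz": 0},
    {"jaw": -0.2, "tx": -4, "ty": 2, "tz": 0, "wx": 0, "wy": 0, "wz": 0},
    {"jaw": -0.2, "tx": -4, "ty": 2, "tz": 0, "wx": 0, "wy": 0, "wz": 0},
    {"jaw": -0.2, "tx": -4, "ty": 2, "tz": 0, "wx": 0, "wy": 0, "wz": 0},
    {"jaw": -0.2, "tx": 0, "ty": 0, "tz": 0, "wx": 0, "wy": 0, "wz": 0},
    {"jaw": -0.2, "tx": 0, "ty": 0, "tz": 0, "wx": 0, "wy": 0, "wz": 0},
  ],
  force=25,
)

```text
clock: 2.65
tcp_pos: [0.3661, 0.1503, 0.4045]
orientation: [-0.0, 0.708, 0.707, -0.0]
wrist_force: [-0.4, -0.3, -0.1]
finger_gap: 0.034
```

Call:
carry_out(
  motion=[
    {"jaw": -0.2, "tx": -5, "ty": 2.44, "tz": 0, "wx": 0, "wy": 0, "wz": 0},
    {"jaw": -0.2, "tx": -5, "ty": 2.44, "tz": 0, "wx": 0, "wy": 0, "wz": 0},
    {"jaw": -0.2, "tx": -5, "ty": 2.44, "tz": 0, "wx": 0, "wy": 0, "wz": 0},
    {"jaw": -0.2, "tx": -5, "ty": 2.44, "tz": 0, "wx": 0, "wy": 0, "wz": 0},
    {"jaw": -0.2, "tx": -5, "ty": 2.44, "tz": 0, "wx": 0, "wy": 0, "wz": 0},
    {"jaw": -0.2, "tx": -5, "ty": 2.44, "tz": 0, "wx": 0, "wy": 0, "wz": 0},
    {"jaw": -0.2, "tx": -5, "ty": 2.44, "tz": 0, "wx": 0, "wy": 0, "wz": 0},
    {"jaw": -0.2, "tx": -5, "ty": 2.44, "tz": 0, "wx": 0, "wy": 0, "wz": 0},
    {"jaw": -0.2, "tx": 0, "ty": 0, "tz": 4, "wx": 0, "wy": 0, "wz": 0},
    {"jaw": -0.2, "tx": 0, "ty": 0, "tz": 4, "wx": 0, "wy": 0, "wz": 0},
    {"jaw": -0.2, "tx": 0, "ty": 0, "tz": 0, "wx": 0, "wy": 0, "wz": 0},
    {"jaw": -0.2, "tx": 0, "ty": 0, "tz": 0, "wx": 0, "wy": 0, "wz": 0},
  ],
)

```text
clock: 4.15
tcp_pos: [0.562, -0.2488, 0.326]
orientation: [0.001, 0.707, 0.708, 0.0]
wrist_force: [-0.2, -0.5, 0.5]
finger_gap: 0.0343
```

```bash
python3 - <<'E'
from h import *
im,c=snap('wrist','w1.png'); print(get_state()['tcp_pos'])
for p in [(.561,-.2505,.066),(.561,-.2985,.066),(.561,-.2025,.066),(.561,-.25,.066)]: print(proj(c,p,True))
E
```

```text
[ 0.5622 -0.2491  0.3268]
[315.7246 200.997 ]
[315.7972 254.8693]
[315.6815 139.8324]
[315.7239 200.393 ]
```

View pics/w1.png

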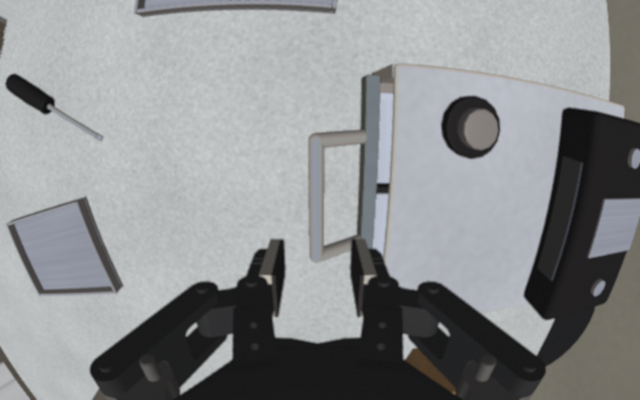

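The wrist view has the handle bar at column 317, rows 135 to 260, centred between the fingers and within about 1 mm of prediction. I'll descend, grip and pull.

Call:
carry_out(
  motion=[
    {"jaw": -0.2, "tx": 0, "ty": 0, "tz": 4, "wx": 0, "wy": 0, "wz": 0},
    {"jaw": -0.2, "tx": 0, "ty": 0, "tz": 4, "wx": 0, "wy": 0, "wz": 0},
    {"jaw": -0.2, "tx": 0, "ty": 0, "tz": 2.4, "wx": 0, "wy": 0, "wz": 0},
    {"jaw": -0.2, "tx": 0, "ty": 0, "tz": 0, "wx": 0, "wy": 0, "wz": 0},
    {"jaw": -1, "tx": 0, "ty": 0, "tz": 0, "wx": 0, "wy": 0, "wz": 0},
    {"jaw": -1, "tx": 0, "ty": 0, "tz": 0, "wx": 0, "wy": 0, "wz": 0},
    {"jaw": -1, "tx": 0, "ty": 0, "tz": 0, "wx": 0, "wy": 0, "wz": 0},
    {"jaw": -1, "tx": 0, "ty": 0, "tz": 0, "wx": 0, "wy": 0, "wz": 0},
  ],
  force=25,
)

```text
clock: 5.2
tcp_pos: [0.5611, -0.2502, 0.2231]
orientation: [0.001, 0.707, 0.707, -0.0]
wrist_force: [-5.4, 0.9, 5.7]
finger_gap: 0.0107
```

Call:
carry_out(
  motion=[
    {"jaw": -1, "tx": 0, "ty": -1, "tz": 0, "wx": 0, "wy": 0, "wz": 0},
    {"jaw": -1, "tx": 0, "ty": -1.5, "tz": 0, "wx": 0, "wy": 0, "wz": 0},
    {"jaw": -1, "tx": 0, "ty": -1.5, "tz": 0, "wx": 0, "wy": 0, "wz": 0},
    {"jaw": -1, "tx": 0, "ty": -1.5, "tz": 0, "wx": 0, "wy": 0, "wz": 0},
    {"jaw": -1, "tx": 0, "ty": -1.5, "tz": 0, "wx": 0, "wy": 0, "wz": 0},
    {"jaw": -1, "tx": 0, "ty": -1.5, "tz": 0, "wx": 0, "wy": 0, "wz": 0},
    {"jaw": -1, "tx": 0, "ty": -1.5, "tz": 0, "wx": 0, "wy": 0, "wz": 0},
    {"jaw": -1, "tx": 0, "ty": -1.5, "tz": 0, "wx": 0, "wy": 0, "wz": 0},
    {"jaw": -1, "tx": 0, "ty": -1.5, "tz": 0, "wx": 0, "wy": 0, "wz": 0},
    {"jaw": -1, "tx": 0, "ty": -1.5, "tz": 0, "wx": 0, "wy": 0, "wz": 0},
    {"jaw": -1, "tx": 0, "ty": -1.5, "tz": 0, "wx": 0, "wy": 0, "wz": 0},
    {"jaw": -1, "tx": 0, "ty": -0.4, "tz": 0, "wx": 0, "wy": 0, "wz": 0},
    {"jaw": -1, "tx": 0, "ty": 0, "tz": 0, "wx": 0, "wy": 0, "wz": 0},
    {"jaw": -1, "tx": 0, "ty": 0, "tz": 0, "wx": 0, "wy": 0, "wz": 0},
  ],
)

```text
clock: 6.95
tcp_pos: [0.3977, -0.2504, 0.223]
orientation: [0.002, 0.707, 0.707, 0.0]
wrist_force: [-2.1, 1.5, 10.9]
finger_gap: 0.0106
```

Call:
carry_out(
  motion=[
    {"jaw": -0.2, "tx": 0, "ty": 0, "tz": 0, "wx": 0, "wy": 0, "wz": 0},
    {"jaw": -0.2, "tx": 0, "ty": 0, "tz": 0, "wx": 0, "wy": 0, "wz": 0},
    {"jaw": -0.2, "tx": 0, "ty": 0, "tz": -2, "wx": 0, "wy": 0, "wz": 0},
    {"jaw": -0.2, "tx": 0, "ty": 0, "tz": -4, "wx": 0, "wy": 0, "wz": 0},
    {"jaw": -0.2, "tx": 0, "ty": 0, "tz": -5, "wx": 0, "wy": 0, "wz": 0},
    {"jaw": -0.2, "tx": 0, "ty": 0, "tz": -5, "wx": 0, "wy": 0, "wz": 0},
    {"jaw": -0.2, "tx": -4, "ty": 4, "tz": 0, "wx": 0, "wy": 0, "wz": 0},
    {"jaw": -0.2, "tx": -4, "ty": 4, "tz": 0, "wx": 0, "wy": 0, "wz": 0},
    {"jaw": -0.2, "tx": 0, "ty": 4, "tz": 0, "wx": 0, "wy": 0, "wz": 0},
    {"jaw": -0.2, "tx": 0, "ty": 0, "tz": 0, "wx": 0, "wy": 0, "wz": 0},
    {"jaw": -0.2, "tx": 0, "ty": 0, "tz": 0, "wx": 0, "wy": 0, "wz": 0},
  ],
)

```text
clock: 8.32
tcp_pos: [0.5168, -0.3295, 0.38]
orientation: [-0.001, 0.707, 0.707, -0.0]
wrist_force: [-0.0, -0.1, -0.2]
finger_gap: 0.034
```

```bash
python3 - <<'E'
from h import *
im,c=snap('wrist','w2.png'); print(get_state()['tcp_pos'])
np.save('w2c.npy',c['camera_from_world'])
im,c=snap('top','t2.png');
cv2.imwrite('pics/t2c.png',cv2.resize(im[100:240,160:480],None,fx=2.5,fy=2.5,interpolation=cv2.INTER_CUBIC))
E
```

```text
[ 0.5165 -0.3294  0.3804]
```

View pics/w2.png

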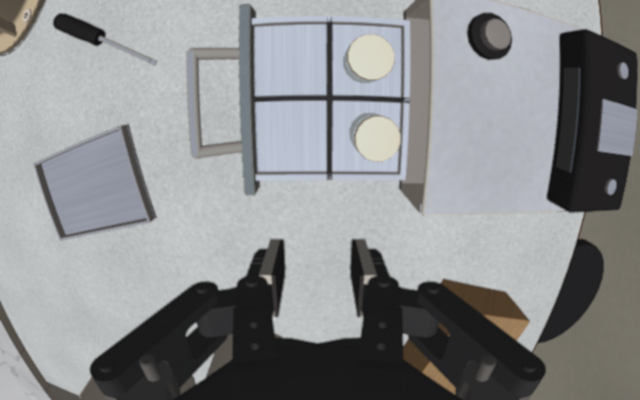

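View pics/t2c.png

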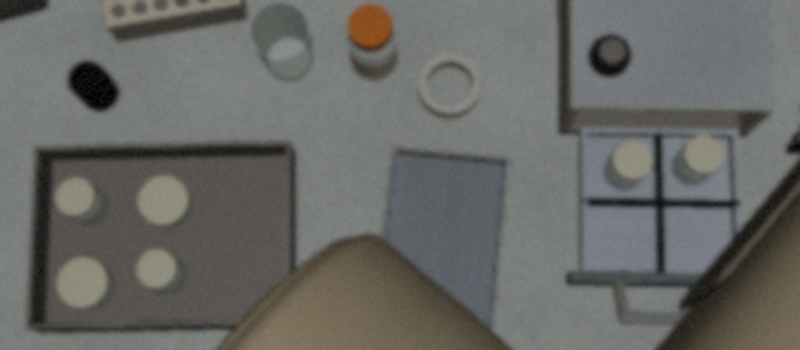

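The wrist view shows two used jars, both in the rear bays, with lids at (371,57) and (377,138). The divider crossing is at (330,99).

```bash
python3 - <<'E'
from h import *
im=cv2.imread('pics/w2.png'); c=eyes.calibration('wrist'); c['camera_from_world']=np.load('w2c.npy')
ct=eyes.calibration('top'); t=cv2.imread('pics/t2.png')
g=im.astype(int); m=((g[...,2]>150)&(g[...,2]-g[...,0]>25)).astype(np.uint8); m[190:]=0
n,l,st,ce=cv2.connectedComponentsWithStats(m)
for i in range(1,n):
    if st[i,4]>500: print(ce[i],st[i], plane(c,ce[i],.074,True))
print('cross',plane(c,(330,99),.036,True),'bar',plane(c,(194,103),.066,True))
for u in [(630,161),(704,155),(659,203)]:
    uv=np.array(u)/2.5+[160,100]; print('top',plane(ct,uv,.074 if u[1]<200 else .036))
for a,b in [((255,26),(404,26)),((255,176),(404,176)),((412,0),(425,212))]: print(plane(c,a,.036,True),plane(c,b,.036 if a[0]<410 else .092,True))
E
```

```text
[16.8157 25.9922] [  0   0  38  52 510] [ 0.1277 -0.1113  0.074 ]
cross [ 0.5288 -0.2526  0.036 ] bar [ 0.3991 -0.2515  0.066 ]
top [ 0.5598 -0.21    0.074 ]
top [ 0.5677 -0.287   0.074 ]
top [ 0.5244 -0.2486  0.036 ]
[ 0.4538 -0.1751  0.036 ] [ 0.6041 -0.173   0.036 ]
[ 0.4502 -0.3319  0.036 ] [ 0.6089 -0.3317  0.036 ]
[ 0.6135 -0.1427  0.036 ] [ 0.616  -0.3515  0.092 ]
```

```bash
python3 - <<'E'
from h import *
im=cv2.imread('pics/w2.png'); c=eyes.calibration('wrist'); c['camera_from_world']=np.load('w2c.npy')
ct=eyes.calibration('top')
g=im.astype(int); m=((g[...,2]>g[...,0]+3)&(g[...,2]>140)).astype(np.uint8); m=m[25:170,335:402].copy()
m=cv2.morphologyEx(m,cv2.MORPH_OPEN,np.ones((5,5)))
n,l,st,ce=cv2.connectedComponentsWithStats(m)
for i in range(1,n):
    if st[i,4]>300:
        u=ce[i]+[335,25]; p=plane(c,u,.074,True); e=plane(c,u+[st[i,2]/2,0],.074,True); print(u,st[i],p,'r',e[0]-p[0])
E
```

```text
[370.5685  56.7725] [  13    9   47   46 1701] [ 0.5629 -0.2136  0.074 ] r 0.02125233356426881
[377.3472 138.2869] [  20   91   46   46 1659] [ 0.5703 -0.287   0.074 ] r 0.021567709978517535
```

Call:
carry_out(
  motion=[
    {"jaw": 0.5, "tx": 0, "ty": 0, "tz": 0, "wx": 0, "wy": 0, "wz": -10},
    {"jaw": 0.5, "tx": 0, "ty": 0, "tz": 0, "wx": 0, "wy": 0, "wz": -10},
    {"jaw": 0.5, "tx": 0, "ty": 0, "tz": 0, "wx": 0, "wy": 0, "wz": -10},
    {"jaw": 0.5, "tx": 0, "ty": 0, "tz": 0, "wx": 0, "wy": 0, "wz": -10},
    {"jaw": 0.5, "tx": 0, "ty": 0, "tz": 0, "wx": 0, "wy": 0, "wz": -10},
    {"jaw": 0.5, "tx": 0, "ty": 0, "tz": 0, "wx": 0, "wy": 0, "wz": -10},
    {"jaw": 0.5, "tx": 0, "ty": 0, "tz": 0, "wx": 0, "wy": 0, "wz": -10},
    {"jaw": 0.5, "tx": 0, "ty": 0, "tz": 0, "wx": 0, "wy": 0, "wz": -10},
    {"jaw": 0.5, "tx": 0, "ty": 0, "tz": 0, "wx": 0, "wy": 0, "wz": -10},
    {"jaw": 0.5, "tx": -1.5, "ty": 4, "tz": 0, "wx": 0, "wy": 0, "wz": 0},
    {"jaw": 0.5, "tx": -1.5, "ty": 4, "tz": 0, "wx": 0, "wy": 0, "wz": 0},
    {"jaw": 0.5, "tx": -1.5, "ty": 3.7, "tz": 0, "wx": 0, "wy": 0, "wz": 0},
    {"jaw": 0.5, "tx": 0, "ty": 0, "tz": 4, "wx": 0, "wy": 0, "wz": 0},
    {"jaw": 0.5, "tx": 0, "ty": 0, "tz": 4, "wx": 0, "wy": 0, "wz": 0},
    {"jaw": 0.5, "tx": 0, "ty": 0, "tz": 0, "wx": 0, "wy": 0, "wz": 0},
    {"jaw": 0.5, "tx": 0, "ty": 0, "tz": 0, "wx": 0, "wy": 0, "wz": 0},
  ],
  force=25,
)

```text
clock: 10.42
tcp_pos: [0.5622, -0.2132, 0.3024]
orientation: [0.001, 0.001, 1.0, -0.0]
wrist_force: [-0.0, -0.2, 0.0]
finger_gap: 0.0639
```

```bash
python3 - <<'E'
from h import *
im,c=snap('wrist','w3.png'); print(get_state()['tcp_pos'],get_state()['joint_pos'])
np.save('w3c.npy',c['camera_from_world'])
g=im.astype(int); m=((g[...,2]>g[...,0]+3)&(g[...,2]>140)).astype(np.uint8)
m=cv2.morphologyEx(m,cv2.MORPH_OPEN,np.ones((5,5)))
n,l,st,ce=cv2.connectedComponentsWithStats(m)
for i in range(1,n):
    if st[i,4]>800: print(ce[i],st[i],plane(c,ce[i],.074,True))
E
```

```text
[ 0.5626 -0.2134  0.303 ] [-0.4959  0.409  -0.0682  1.0904  0.0001 -0.4948]
[319.1287 214.8706] [ 289  187   61   57 2751] [ 0.5624 -0.213   0.074 ]
[216.9567 224.237 ] [ 190  197   55   56 2333] [ 0.5701 -0.2865  0.074 ]
[ 38.8734 327.578 ] [   0  277   83   98 4059] [ 0.7329 -0.584   0.074 ]
```

View pics/w3.png

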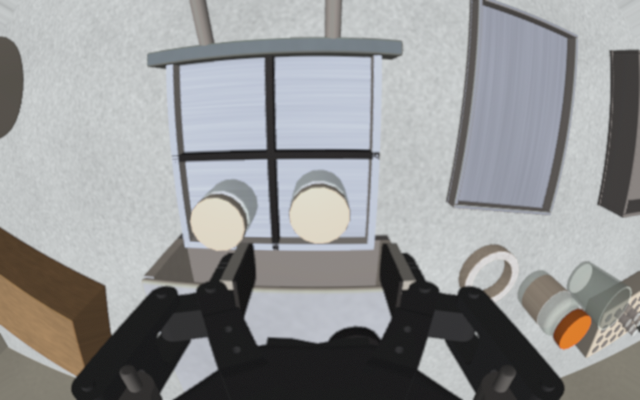

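The wrist view puts the left used jar's lid at (319,215), giving (0.562,-0.213), directly under the tool. I'll descend and grip.

Call:
carry_out(
  motion=[
    {"jaw": 0.5, "tx": 0, "ty": 0, "tz": 3, "wx": 0, "wy": 0, "wz": 0},
    {"jaw": 0.5, "tx": 0, "ty": 0, "tz": 3, "wx": 0, "wy": 0, "wz": 0},
    {"jaw": 0.5, "tx": 0, "ty": 0, "tz": 2, "wx": 0, "wy": 0, "wz": 0},
    {"jaw": 0.5, "tx": 0, "ty": 0, "tz": 1.1, "wx": 0, "wy": 0, "wz": 0},
    {"jaw": 0.5, "tx": 0, "ty": 0, "tz": 0, "wx": 0, "wy": 0, "wz": 0},
    {"jaw": -0.2, "tx": 0, "ty": 0, "tz": 0, "wx": 0, "wy": 0, "wz": 0},
    {"jaw": -0.2, "tx": 0, "ty": 0, "tz": 0, "wx": 0, "wy": 0, "wz": 0},
    {"jaw": -0.2, "tx": 0, "ty": 0, "tz": 0, "wx": 0, "wy": 0, "wz": 0},
    {"jaw": -0.2, "tx": 0, "ty": 0, "tz": 0, "wx": 0, "wy": 0, "wz": 0},
  ],
  force=25,
)

```text
clock: 11.6
tcp_pos: [0.5629, -0.2131, 0.2112]
orientation: [0.001, 0.0, 1.0, -0.001]
wrist_force: [-0.7, 0.6, 6.1]
finger_gap: 0.0433
```

Call:
carry_out(
  motion=[
    {"jaw": -0.2, "tx": 0, "ty": 0, "tz": -1, "wx": 0, "wy": 0, "wz": 0},
    {"jaw": -0.2, "tx": 0, "ty": 0, "tz": -3, "wx": 0, "wy": 0, "wz": 0},
    {"jaw": -0.2, "tx": 0, "ty": 0, "tz": -4, "wx": 0, "wy": 0, "wz": 0},
    {"jaw": -0.2, "tx": 0, "ty": 1, "tz": 0, "wx": 0, "wy": 0, "wz": 0},
    {"jaw": -0.2, "tx": 0.6, "ty": 3.2, "tz": 0, "wx": 0, "wy": 0, "wz": 0},
    {"jaw": -0.2, "tx": 0.6, "ty": 4, "tz": 0, "wx": 0, "wy": 0, "wz": 0},
    {"jaw": -0.2, "tx": 0.6, "ty": 4, "tz": 0, "wx": 0, "wy": 0, "wz": 0},
    {"jaw": -0.2, "tx": 0.6, "ty": 4, "tz": 0, "wx": 0, "wy": 0, "wz": 0},
    {"jaw": -0.2, "tx": 0.6, "ty": 2.1, "tz": 0, "wx": 0, "wy": 0, "wz": 0},
    {"jaw": -0.2, "tx": 0, "ty": 1, "tz": 0, "wx": 0, "wy": 0, "wz": 0},
    {"jaw": -0.2, "tx": 0, "ty": 0, "tz": 3, "wx": 0, "wy": 0, "wz": 0},
    {"jaw": -0.2, "tx": 0, "ty": 0, "tz": 3, "wx": 0, "wy": 0, "wz": 0},
    {"jaw": -0.2, "tx": 0, "ty": 0, "tz": 2, "wx": 0, "wy": 0, "wz": 0},
    {"jaw": -0.2, "tx": 0, "ty": 0, "tz": 0, "wx": 0, "wy": 0, "wz": 0},
    {"jaw": -0.2, "tx": 0, "ty": 0, "tz": 0, "wx": 0, "wy": 0, "wz": 0},
  ],
)

```text
clock: 13.48
tcp_pos: [0.533, -0.0204, 0.2103]
orientation: [0.0, 0.001, 1.0, -0.0]
wrist_force: [-0.7, -0.2, -1.4]
finger_gap: 0.0434
```

Still held. I'll lower it 1.65 cm slowly and release partway.

Call:
carry_out(
  motion=[
    {"jaw": -0.2, "tx": 0, "ty": 0, "tz": 0.8, "wx": 0, "wy": 0, "wz": 0},
    {"jaw": -0.2, "tx": 0, "ty": 0, "tz": 0.5, "wx": 0, "wy": 0, "wz": 0},
    {"jaw": -0.2, "tx": 0, "ty": 0, "tz": 0.35, "wx": 0, "wy": 0, "wz": 0},
    {"jaw": -0.2, "tx": 0, "ty": 0, "tz": 0, "wx": 0, "wy": 0, "wz": 0},
    {"jaw": -0.2, "tx": 0, "ty": 0, "tz": 0, "wx": 0, "wy": 0, "wz": 0},
  ],
)

```text
clock: 14.1
tcp_pos: [0.5324, -0.0198, 0.1933]
orientation: [0.0, 0.0, 1.0, 0.0]
wrist_force: [-0.1, -0.3, 1.6]
finger_gap: 0.0434
```

Call:
carry_out(
  motion=[
    {"jaw": 0.4, "tx": 0, "ty": 0, "tz": 0, "wx": 0, "wy": 0, "wz": 0},
    {"jaw": 0.4, "tx": 0, "ty": 0, "tz": 0, "wx": 0, "wy": 0, "wz": 0},
    {"jaw": 0.5, "tx": 0, "ty": 0, "tz": 0, "wx": 0, "wy": 0, "wz": 0},
    {"jaw": 0.5, "tx": 0, "ty": 0, "tz": -2, "wx": 0, "wy": 0, "wz": 0},
    {"jaw": 0.5, "tx": 0, "ty": 0, "tz": -4.3, "wx": 0, "wy": 0, "wz": 0},
    {"jaw": 0.5, "tx": 0, "ty": 0, "tz": -4.4, "wx": 0, "wy": 0, "wz": 0},
    {"jaw": 0.5, "tx": -0.76, "ty": -5.35, "tz": 0, "wx": 0, "wy": 0, "wz": 0},
    {"jaw": 0.5, "tx": -0.76, "ty": -5.35, "tz": 0, "wx": 0, "wy": 0, "wz": 0},
    {"jaw": 0.5, "tx": -0.76, "ty": -5.35, "tz": 0, "wx": 0, "wy": 0, "wz": 0},
    {"jaw": 0.5, "tx": -0.76, "ty": -5.35, "tz": 0, "wx": 0, "wy": 0, "wz": 0},
    {"jaw": 0.5, "tx": -0.76, "ty": -5.35, "tz": 0, "wx": 0, "wy": 0, "wz": 0},
    {"jaw": 0.5, "tx": 0, "ty": 0, "tz": 0, "wx": 0, "wy": 0, "wz": 0},
    {"jaw": 0.5, "tx": 0, "ty": 0, "tz": 0, "wx": 0, "wy": 0, "wz": 0},
  ],
)

```text
clock: 15.72
tcp_pos: [0.5699, -0.2873, 0.2996]
orientation: [-0.0, 0.001, 1.0, 0.001]
wrist_force: [-0.5, -0.4, -0.7]
finger_gap: 0.0641
```

```bash
cat >> h.py <<'E'
def caps(im,c,z,amin=800):
    g=im.astype(int); m=((g[...,2]>g[...,0]+3)&(g[...,2]>140)).astype(np.uint8)
    m=cv2.morphologyEx(m,cv2.MORPH_OPEN,np.ones((5,5)))
    n,l,st,ce=cv2.connectedComponentsWithStats(m)
    for i in range(1,n):
        if st[i,4]>amin: print(ce[i],st[i],plane(c,ce[i],z,True))
E
python3 - <<'E'
from h import *
im,c=snap('wrist','w4.png'); print(get_state()['tcp_pos'],get_state()['joint_pos'])
caps(im,c,.074)
E
```

```text
[ 0.57   -0.2866  0.2998] [-0.5917  0.4805  0.0361  1.1277  0.0004 -0.5915]
[592.0201 166.8722] [580 146  26  42 845] [ 0.5289 -0.0454  0.074 ]
[318.0263 216.9879] [ 288  189   61   58 2809] [ 0.57   -0.2875  0.074 ]
[ 49.008  321.5477] [   0  265  112  106 5658] [ 0.7159 -0.615   0.074 ]
[621.6418 318.5457] [603 299  37  39 843] [0.7403 0.1446 0.074 ]
```

View pics/w4.png

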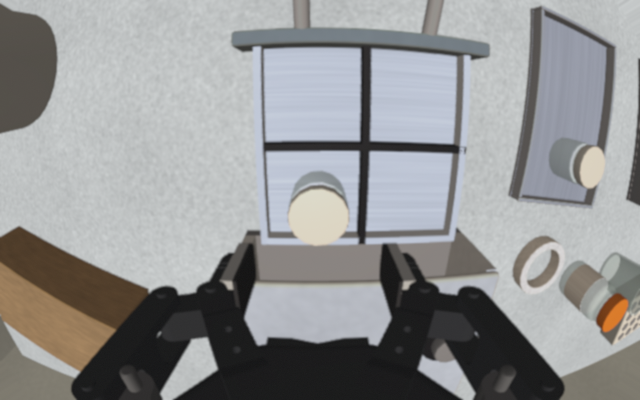

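The first used jar stands in the steel tray at (577,160), and the second is centred under the tool at (318,217). I'll descend and grip.

Call:
carry_out(
  motion=[
    {"jaw": 0.5, "tx": 0, "ty": 0, "tz": 3, "wx": 0, "wy": 0, "wz": 0},
    {"jaw": 0.5, "tx": 0, "ty": 0, "tz": 3, "wx": 0, "wy": 0, "wz": 0},
    {"jaw": 0.5, "tx": 0, "ty": 0, "tz": 1.8, "wx": 0, "wy": 0, "wz": 0},
    {"jaw": 0.5, "tx": 0, "ty": 0, "tz": 1, "wx": 0, "wy": 0, "wz": 0},
    {"jaw": 0.5, "tx": 0, "ty": 0, "tz": 0, "wx": 0, "wy": 0, "wz": 0},
    {"jaw": -0.2, "tx": 0, "ty": 0, "tz": 0, "wx": 0, "wy": 0, "wz": 0},
    {"jaw": -0.2, "tx": 0, "ty": 0, "tz": 0, "wx": 0, "wy": 0, "wz": 0},
    {"jaw": -0.2, "tx": 0, "ty": 0, "tz": 0, "wx": 0, "wy": 0, "wz": 0},
    {"jaw": -0.2, "tx": 0, "ty": 0, "tz": 0, "wx": 0, "wy": 0, "wz": 0},
  ],
  force=25,
)

```text
clock: 16.9
tcp_pos: [0.5707, -0.2875, 0.2134]
orientation: [0.001, 0.0, 1.0, -0.0]
wrist_force: [-0.2, 1.3, 6.0]
finger_gap: 0.0434
```

Call:
carry_out(
  motion=[
    {"jaw": -0.2, "tx": 0, "ty": 0, "tz": -1, "wx": 0, "wy": 0, "wz": 0},
    {"jaw": -0.2, "tx": 0, "ty": 0, "tz": -3, "wx": 0, "wy": 0, "wz": 0},
    {"jaw": -0.2, "tx": 0, "ty": 0, "tz": -4, "wx": 0, "wy": 0, "wz": 0},
    {"jaw": -0.2, "tx": 0.7, "ty": 1.7, "tz": 0, "wx": 0, "wy": 0, "wz": 0},
    {"jaw": -0.2, "tx": 2, "ty": 4, "tz": 0, "wx": 0, "wy": 0, "wz": 0},
    {"jaw": -0.2, "tx": 2, "ty": 4, "tz": 0, "wx": 0, "wy": 0, "wz": 0},
    {"jaw": -0.2, "tx": 2, "ty": 4, "tz": 0, "wx": 0, "wy": 0, "wz": 0},
    {"jaw": -0.2, "tx": 2, "ty": 4, "tz": 0, "wx": 0, "wy": 0, "wz": 0},
    {"jaw": -0.2, "tx": 2, "ty": 4, "tz": 0, "wx": 0, "wy": 0, "wz": 0},
    {"jaw": -0.2, "tx": 2, "ty": 4, "tz": 0, "wx": 0, "wy": 0, "wz": 0},
    {"jaw": -0.2, "tx": 1, "ty": 2, "tz": 0, "wx": 0, "wy": 0, "wz": 0},
    {"jaw": -0.2, "tx": 0, "ty": 0, "tz": 3, "wx": 0, "wy": 0, "wz": 0},
    {"jaw": -0.2, "tx": 0, "ty": 0, "tz": 3, "wx": 0, "wy": 0, "wz": 0},
    {"jaw": -0.2, "tx": 0, "ty": 0, "tz": 2, "wx": 0, "wy": 0, "wz": 0},
    {"jaw": -0.2, "tx": 0, "ty": 0, "tz": 0.8, "wx": 0, "wy": 0, "wz": 0},
    {"jaw": -0.2, "tx": 0, "ty": 0, "tz": 0.5, "wx": 0, "wy": 0, "wz": 0},
    {"jaw": -0.2, "tx": 0, "ty": 0, "tz": 0.3, "wx": 0, "wy": 0, "wz": 0},
    {"jaw": -0.2, "tx": 0, "ty": 0, "tz": 0, "wx": 0, "wy": 0, "wz": 0},
    {"jaw": -0.2, "tx": 0, "ty": 0, "tz": 0, "wx": 0, "wy": 0, "wz": 0},
  ],
)

```text
clock: 19.27
tcp_pos: [0.4337, -0.0103, 0.1966]
orientation: [0.0, 0.0, 1.0, -0.0]
wrist_force: [0.4, 0.5, -1.3]
finger_gap: 0.0437
```

Call:
carry_out(
  motion=[
    {"jaw": -0.2, "tx": 0, "ty": 0, "tz": 0.2, "wx": 0, "wy": 0, "wz": 0},
    {"jaw": -0.2, "tx": 0, "ty": 0, "tz": 0, "wx": 0, "wy": 0, "wz": 0},
    {"jaw": -0.2, "tx": 0, "ty": 0, "tz": 0, "wx": 0, "wy": 0, "wz": 0},
  ],
)

```text
clock: 19.65
tcp_pos: [0.4337, -0.0103, 0.1954]
orientation: [0.001, 0.0, 1.0, -0.0]
wrist_force: [-1.9, 1.3, 10.8]
finger_gap: 0.0435
```

Call:
carry_out(
  motion=[
    {"jaw": 0.4, "tx": 0, "ty": 0, "tz": 0, "wx": 0, "wy": 0, "wz": 0},
    {"jaw": 0.4, "tx": 0, "ty": 0, "tz": 0, "wx": 0, "wy": 0, "wz": 0},
    {"jaw": 0.5, "tx": 0, "ty": 0, "tz": 0, "wx": 0, "wy": 0, "wz": 0},
    {"jaw": 0.5, "tx": 0, "ty": 0, "tz": -2, "wx": 0, "wy": 0, "wz": 0},
    {"jaw": 0.5, "tx": 0, "ty": 0, "tz": -5, "wx": 0, "wy": 0, "wz": 0},
    {"jaw": 0.5, "tx": 0, "ty": 0, "tz": -5, "wx": 0, "wy": 0, "wz": 0},
    {"jaw": 0.5, "tx": 0, "ty": 5, "tz": 0, "wx": 0, "wy": 0, "wz": 0},
    {"jaw": 0.5, "tx": 0, "ty": 5, "tz": 0, "wx": 0, "wy": 0, "wz": 0},
    {"jaw": 0.5, "tx": 0, "ty": 5, "tz": 0, "wx": 0, "wy": 0, "wz": 0},
    {"jaw": 0.5, "tx": 0, "ty": 5, "tz": 0, "wx": 0, "wy": 0, "wz": 0},
    {"jaw": 0.5, "tx": 0, "ty": 5, "tz": 0, "wx": 0, "wy": 0, "wz": 0},
    {"jaw": 0.5, "tx": -0.6, "ty": 4.7, "tz": 0, "wx": 0, "wy": 0, "wz": 0},
    {"jaw": 0.5, "tx": 0, "ty": 0, "tz": 0, "wx": 0, "wy": 0, "wz": 0},
    {"jaw": 0.5, "tx": 0, "ty": 0, "tz": 0, "wx": 0, "wy": 0, "wz": 0},
  ],
)

```text
clock: 21.4
tcp_pos: [0.4392, 0.2865, 0.3137]
orientation: [-0.001, 0.0, 1.0, -0.0]
wrist_force: [-1.0, -0.3, -0.3]
finger_gap: 0.0638
```

```bash
python3 - <<'E'
from h import *
im,c=snap('wrist','w5.png'); print(get_state()['tcp_pos'],get_state()['joint_pos'])
caps(im,c,.057)
im,c=snap('side','s5.png')
cv2.imwrite('pics/s5c.png',cv2.resize(im[110:330,240:480],None,fx=2.5,fy=2.5,interpolation=cv2.INTER_CUBIC))
E
```

```text
[0.4393 0.286  0.3138] [ 0.4239  0.2623 -0.2515  1.0583 -0.0003  0.425 ]
[317.2465 204.4923] [  175   123   281   180 38036] [0.4413 0.2853 0.057 ]
[604.1331 333.675 ] [ 563  230   77  170 5567] [0.6681 0.7459 0.057 ]
```

View pics/w5.png

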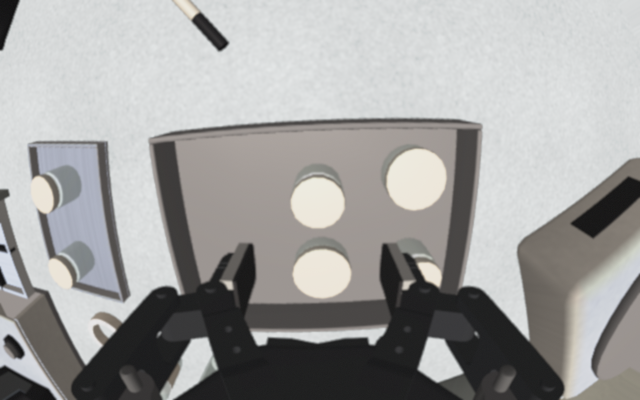

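View pics/s5c.png

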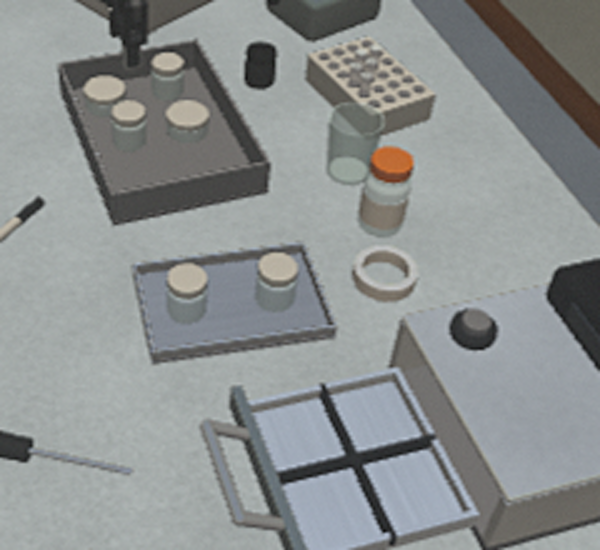

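Both used jars stand upright in the steel tray. In the wrist view clean jar B's lid is at (317,203), jar A's is partly hidden at (428,268), and the pots are at (322,273) and (416,180).

```bash
python3 - <<'E'
from h import *
im=cv2.imread('pics/w5.png'); c=eyes.calibration('wrist')
g=im.astype(int); m=(g[...,2]>210).astype(np.uint8); m[:140]=0;m[310:]=0;m[:,:280]=0;m[:,455:]=0
n,l,st,ce=cv2.connectedComponentsWithStats(m)
for i in range(1,n):
    if st[i,4]>100: print(ce[i],st[i],plane(c,ce[i],.057,True),plane(c,ce[i],.035,True))
E
```

```text
[416.0627 179.0942] [ 387  149   59   61 2823] [0.4211 0.3618 0.057 ] [0.4269 0.3693 0.035 ]
[317.1955 202.6576] [ 291  178   53   50 2097] [0.4402 0.2846 0.057 ] [0.4479 0.2845 0.035 ]
[321.5131 273.4874] [ 293  250   58   48 2177] [0.5045 0.2881 0.057 ] [0.5185 0.2884 0.035 ]
[430.6366 272.4534] [419 263  22  23 322] [0.5073 0.3863 0.057 ] [0.5216 0.3961 0.035 ]
```

Call:
carry_out(
  motion=[
    {"jaw": 0.5, "tx": 0, "ty": -0.1, "tz": 3, "wx": 0, "wy": 0, "wz": 0},
    {"jaw": 0.5, "tx": 0, "ty": 0, "tz": 4, "wx": 0, "wy": 0, "wz": 0},
    {"jaw": 0.5, "tx": 0, "ty": 0, "tz": 3, "wx": 0, "wy": 0, "wz": 0},
    {"jaw": 0.5, "tx": 0, "ty": 0, "tz": 1.5, "wx": 0, "wy": 0, "wz": 0},
    {"jaw": 0.5, "tx": 0, "ty": 0, "tz": 0.4, "wx": 0, "wy": 0, "wz": 0},
    {"jaw": 0.5, "tx": 0, "ty": 0, "tz": 0, "wx": 0, "wy": 0, "wz": 0},
    {"jaw": -0.2, "tx": 0, "ty": 0, "tz": 0, "wx": 0, "wy": 0, "wz": 0},
    {"jaw": -0.2, "tx": 0, "ty": 0, "tz": 0, "wx": 0, "wy": 0, "wz": 0},
    {"jaw": -0.2, "tx": 0, "ty": 0, "tz": 0, "wx": 0, "wy": 0, "wz": 0},
    {"jaw": -0.2, "tx": 0, "ty": 0, "tz": 0, "wx": 0, "wy": 0, "wz": 0},
  ],
  force=25,
)

```text
clock: 22.75
tcp_pos: [0.4402, 0.286, 0.1965]
orientation: [0.001, 0.0, 1.0, 0.0]
wrist_force: [-0.5, -0.1, 6.2]
finger_gap: 0.043
```

Call:
carry_out(
  motion=[
    {"jaw": -0.2, "tx": 0, "ty": 0, "tz": -1, "wx": 0, "wy": 0, "wz": 0},
    {"jaw": -0.2, "tx": 0, "ty": 0, "tz": -4, "wx": 0, "wy": 0, "wz": 0},
    {"jaw": -0.2, "tx": 0, "ty": 0, "tz": -5, "wx": 0, "wy": 0, "wz": 0},
    {"jaw": -0.2, "tx": -0.4, "ty": -2.2, "tz": 0, "wx": 0, "wy": 0, "wz": 0},
    {"jaw": -0.2, "tx": -0.4, "ty": -4, "tz": 0, "wx": 0, "wy": 0, "wz": 0},
    {"jaw": -0.2, "tx": -0.4, "ty": -5, "tz": 0, "wx": 0, "wy": 0, "wz": 0},
    {"jaw": -0.2, "tx": -0.4, "ty": -5, "tz": 0, "wx": 0, "wy": 0, "wz": 0},
    {"jaw": -0.2, "tx": -0.4, "ty": -5, "tz": 0, "wx": 0, "wy": 0, "wz": 0},
    {"jaw": -0.2, "tx": -0.4, "ty": -5, "tz": 0, "wx": 0, "wy": 0, "wz": 0},
    {"jaw": -0.2, "tx": -0.4, "ty": -5, "tz": 0, "wx": 0, "wy": 0, "wz": 0},
    {"jaw": -0.2, "tx": -0.4, "ty": -5, "tz": 0, "wx": 0, "wy": 0, "wz": 0},
    {"jaw": -0.2, "tx": -0.4, "ty": -5, "tz": 0, "wx": 0, "wy": 0, "wz": 0},
    {"jaw": -0.2, "tx": -0.4, "ty": -5, "tz": 0, "wx": 0, "wy": 0, "wz": 0},
    {"jaw": -0.2, "tx": -0.3, "ty": -5, "tz": 0, "wx": 0, "wy": 0, "wz": 0},
    {"jaw": -0.2, "tx": -0.3, "ty": -4, "tz": 0, "wx": 0, "wy": 0, "wz": 0},
    {"jaw": -0.2, "tx": 0, "ty": -2.5, "tz": 0, "wx": 0, "wy": 0, "wz": 0},
    {"jaw": -0.2, "tx": 0, "ty": 0, "tz": 3, "wx": 0, "wy": 0, "wz": 0},
    {"jaw": -0.2, "tx": 0, "ty": 0, "tz": 3, "wx": 0, "wy": 0, "wz": 0},
    {"jaw": -0.2, "tx": 0, "ty": 0, "tz": 0, "wx": 0, "wy": 0, "wz": 0},
    {"jaw": -0.2, "tx": 0, "ty": 0, "tz": 0, "wx": 0, "wy": 0, "wz": 0},
  ],
)

```text
clock: 25.25
tcp_pos: [0.4856, -0.2911, 0.2362]
orientation: [0.0, -0.0, 1.0, -0.0]
wrist_force: [-0.5, 0.6, -1.1]
finger_gap: 0.0432
```

```bash
python3 - <<'E'
from h import *
s=get_state(); im,c=snap('wrist','w6.png'); print(s['tcp_pos'],s['joint_pos'],s['finger_gap'])
im2,c2=snap('top','t6.png')
cv2.imwrite('pics/t6c.png',cv2.resize(im2[100:240,160:480],None,fx=2.5,fy=2.5,interpolation=cv2.INTER_CUBIC))
for p in [(.526,-.2505,.036)]: print(proj(c,p,True))
E
```

```text
[ 0.4856 -0.2911  0.2362] [-0.6819  0.4015 -0.2581  0.9106  0.0002 -0.6819] 0.04320360517752409
[379.6888 286.2645]
```

View pics/w6.png

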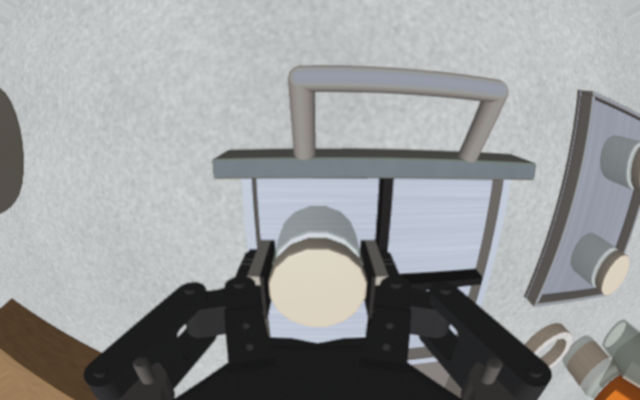

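View pics/t6c.png

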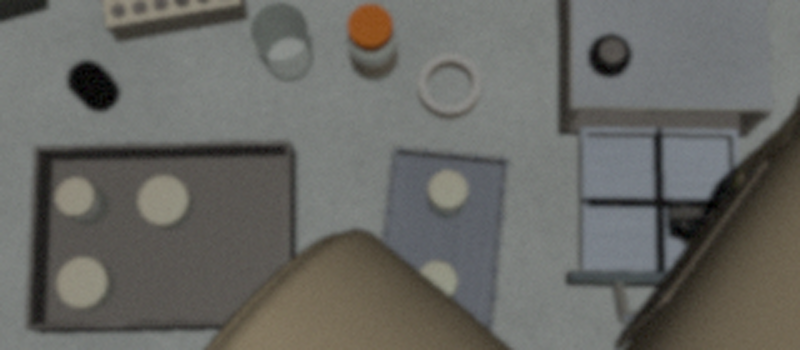

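The jar is over the front-right bay with the dividers where predicted. I'll lower it.

Call:
carry_out(
  motion=[
    {"jaw": -0.2, "tx": 0, "ty": 0, "tz": 1, "wx": 0, "wy": 0, "wz": 0},
    {"jaw": -0.2, "tx": 0, "ty": 0, "tz": 0.6, "wx": 0, "wy": 0, "wz": 0},
    {"jaw": -0.2, "tx": 0, "ty": 0, "tz": 0.3, "wx": 0, "wy": 0, "wz": 0},
    {"jaw": -0.2, "tx": 0, "ty": 0, "tz": 0.2, "wx": 0, "wy": 0, "wz": 0},
    {"jaw": -0.2, "tx": 0, "ty": 0, "tz": 0, "wx": 0, "wy": 0, "wz": 0},
    {"jaw": -0.2, "tx": 0, "ty": 0, "tz": 0, "wx": 0, "wy": 0, "wz": 0},
  ],
)

```text
clock: 26.1
tcp_pos: [0.4853, -0.2914, 0.2143]
orientation: [0.0, 0.0, 1.0, -0.0]
wrist_force: [-0.2, -0.5, -1.2]
finger_gap: 0.0436
```

Call:
carry_out(
  motion=[
    {"jaw": -0.2, "tx": 0, "ty": 0, "tz": 0.15, "wx": 0, "wy": 0, "wz": 0},
    {"jaw": -0.2, "tx": 0, "ty": 0, "tz": 0, "wx": 0, "wy": 0, "wz": 0},
    {"jaw": -0.2, "tx": 0, "ty": 0, "tz": 0, "wx": 0, "wy": 0, "wz": 0},
  ],
)

```text
clock: 26.48
tcp_pos: [0.4855, -0.2914, 0.2135]
orientation: [0.001, 0.0, 1.0, -0.0]
wrist_force: [-0.5, 1.2, 5.4]
finger_gap: 0.0432
```

Call:
carry_out(
  motion=[
    {"jaw": 0.3, "tx": 0, "ty": 0, "tz": 0, "wx": 0, "wy": 0, "wz": 0},
    {"jaw": 0.4, "tx": 0, "ty": 0, "tz": 0, "wx": 0, "wy": 0, "wz": 0},
    {"jaw": 0.5, "tx": 0, "ty": 0, "tz": 0, "wx": 0, "wy": 0, "wz": 0},
    {"jaw": 0.5, "tx": 0, "ty": 0, "tz": -2, "wx": 0, "wy": 0, "wz": 0},
    {"jaw": 0.5, "tx": 0, "ty": 0, "tz": -4, "wx": 0, "wy": 0, "wz": 0},
    {"jaw": 0.5, "tx": 0, "ty": 0, "tz": -4, "wx": 0, "wy": 0, "wz": 0},
    {"jaw": 0.5, "tx": -0.2, "ty": 4.6, "tz": 0, "wx": 0, "wy": 0, "wz": 0},
    {"jaw": 0.5, "tx": -0.2, "ty": 4.6, "tz": 0, "wx": 0, "wy": 0, "wz": 0},
    {"jaw": 0.5, "tx": -0.2, "ty": 4.6, "tz": 0, "wx": 0, "wy": 0, "wz": 0},
    {"jaw": 0.5, "tx": -0.2, "ty": 4.6, "tz": 0, "wx": 0, "wy": 0, "wz": 0},
    {"jaw": 0.5, "tx": -0.2, "ty": 4.6, "tz": 0, "wx": 0, "wy": 0, "wz": 0},
    {"jaw": 0.5, "tx": -0.2, "ty": 4.6, "tz": 0, "wx": 0, "wy": 0, "wz": 0},
    {"jaw": 0.5, "tx": -0.2, "ty": 4.6, "tz": 0, "wx": 0, "wy": 0, "wz": 0},
    {"jaw": 0.5, "tx": -0.2, "ty": 4.6, "tz": 0, "wx": 0, "wy": 0, "wz": 0},
    {"jaw": 0.5, "tx": -0.2, "ty": 4.6, "tz": 0, "wx": 0, "wy": 0, "wz": 0},
    {"jaw": 0.5, "tx": -0.2, "ty": 4.6, "tz": 0, "wx": 0, "wy": 0, "wz": 0},
    {"jaw": 0.5, "tx": -0.2, "ty": 4.6, "tz": 0, "wx": 0, "wy": 0, "wz": 0},
    {"jaw": 0.5, "tx": -0.2, "ty": 4.6, "tz": 0, "wx": 0, "wy": 0, "wz": 0},
    {"jaw": 0.5, "tx": -0.3, "ty": 4.6, "tz": 0, "wx": 0, "wy": 0, "wz": 0},
    {"jaw": 0.5, "tx": -0.3, "ty": 4.6, "tz": 0, "wx": 0, "wy": 0, "wz": 0},
  ],
)

```text
clock: 28.98
tcp_pos: [0.5155, 0.3542, 0.3125]
orientation: [0.0, 0.0, 1.0, -0.0]
wrist_force: [1.0, -0.4, 0.8]
finger_gap: 0.0646
```

Call:
carry_out(
  motion=[
    {"jaw": 0.5, "tx": 0, "ty": 2.5, "tz": 0, "wx": 0, "wy": 0, "wz": -10},
    {"jaw": 0.5, "tx": 0, "ty": 0, "tz": 0, "wx": 0, "wy": 0, "wz": -10},
    {"jaw": 0.5, "tx": 0, "ty": 0, "tz": 0, "wx": 0, "wy": 0, "wz": -10},
    {"jaw": 0.5, "tx": 0, "ty": 0, "tz": 0, "wx": 0, "wy": 0, "wz": -10},
    {"jaw": 0.5, "tx": 0, "ty": 0, "tz": 0, "wx": 0, "wy": 0, "wz": -10},
    {"jaw": 0.5, "tx": 0, "ty": 0, "tz": 0, "wx": 0, "wy": 0, "wz": -10},
    {"jaw": 0.5, "tx": 0, "ty": 0, "tz": 0, "wx": 0, "wy": 0, "wz": -10},
    {"jaw": 0.5, "tx": 0, "ty": 0, "tz": 0, "wx": 0, "wy": 0, "wz": -10},
    {"jaw": 0.5, "tx": 0, "ty": 0, "tz": 0, "wx": 0, "wy": 0, "wz": -10},
    {"jaw": 0.5, "tx": 0, "ty": 0, "tz": 0, "wx": 0, "wy": 0, "wz": 0},
    {"jaw": 0.5, "tx": 0, "ty": 0, "tz": 0, "wx": 0, "wy": 0, "wz": 0},
  ],
)

```text
clock: 30.35
tcp_pos: [0.5156, 0.3777, 0.3126]
orientation: [-0.0, -0.706, 0.708, 0.0]
wrist_force: [-0.5, 0.4, 0.6]
finger_gap: 0.064
```

```bash
cat >> h.py <<'E'
def lids(im,c,x0,y0,x1,y1,z,thr=210):
    g=im.astype(int); m=np.zeros(im.shape[:2],np.uint8); m[y0:y1,x0:x1]=(g[y0:y1,x0:x1,2]>thr)
    n,l,st,ce=cv2.connectedComponentsWithStats(m)
    for i in range(1,n):
        if st[i,4]>100: print(ce[i],st[i],plane(c,ce[i],z,True))
E
python3 - <<'E'
from h import *
s=get_state(); im,c=snap('wrist','w7.png'); print(s['tcp_pos'],s['joint_pos'],s['finger_gap'])
print(proj(c,(.517,.381,.057),True)); lids(im,c,150,100,500,330,.057)
E
```

```text
[0.5156 0.3777 0.3126] [ 0.5067  0.4749  0.0593  1.1554  0.     -1.0607] 0.06401197433774446
[315.5618 207.2228]
[195.4653 191.375 ] [  150   100    98   193 12562] [0.6131 0.3676 0.057 ]
[311.5383 108.2288] [280 100  64  21 979] [0.5195 0.3058 0.057 ]
[474.6308 229.1777] [ 410  100   90  206 5948] [0.3783 0.4031 0.057 ]
[418.8284 185.6217] [ 390  156   59   60 2762] [0.4361 0.3637 0.057 ]
[316.0649 202.837 ] [ 290  178   53   51 2111] [0.5166 0.3774 0.057 ]
[321.0074 289.8792] [ 246  254  143   76 7983] [0.5127 0.4585 0.057 ]
```

View pics/w7.png

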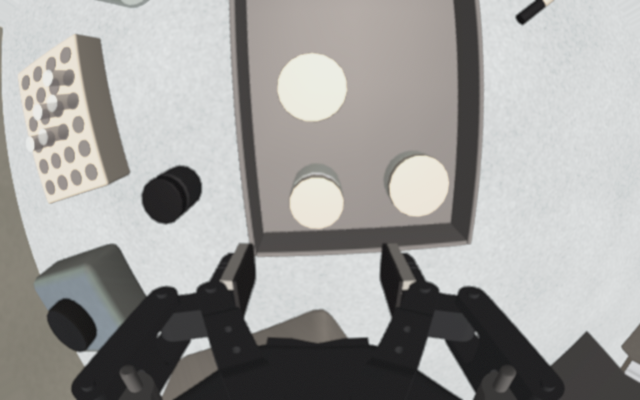

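```bash
python3 - <<'E'
from h import *
im=cv2.imread('pics/w7.png'); c=eyes.calibration('wrist')
cv2.imwrite('pics/w7c.png',cv2.resize(im[140:270,220:420],None,fx=4,fy=4,interpolation=cv2.INTER_CUBIC))
print(im[203,225:275].mean(1).astype(int)); print(im[215:262,316].mean(1).astype(int))
for u in range(232,262,4): print(u,plane(c,(u,203),.05,True)[:2],plane(c,(u,203),.005,True)[:2])
for v in range(226,262,5): print(v,plane(c,(316,v),.05,True)[:2],plane(c,(316,v),.005,True)[:2])
E
```

```text
[215 214 213 214 214 214 214 214 215 215 216 217 218 216 214 213 214 208
 186 160 149 148 144 128  99  75  66  66  66  66  66  66  67  70  90 120
 144 153 153 154 153 153 154 154 154 154 154 153 154 154]
[228 228 228 228 228 228 228 228 228 227 227 226 218 195 159 122  92  79
  75  74  75  74  75  75  74  75  75  76  75  75  75  75  75  76  81  99
 124 142 150 154 171 197 214 217 216 216 214]
232 [0.5851 0.38  ] [0.5986 0.3958]
236 [0.5816 0.38  ] [0.5945 0.3958]
240 [0.5783 0.38  ] [0.5904 0.3958]
244 [0.5749 0.38  ] [0.5864 0.3958]
248 [0.5715 0.38  ] [0.5824 0.3958]
252 [0.5682 0.38  ] [0.5784 0.3958]
256 [0.5649 0.38  ] [0.5745 0.3958]
260 [0.5616 0.38  ] [0.5706 0.3958]
226 [0.5168 0.3999] [0.517  0.4196]
231 [0.5168 0.4044] [0.5171 0.425 ]
236 [0.5168 0.409 ] [0.5171 0.4304]
241 [0.5169 0.4136] [0.5171 0.436 ]
246 [0.5169 0.4183] [0.5171 0.4416]
251 [0.5169 0.4231] [0.5172 0.4473]
256 [0.5169 0.4279] [0.5172 0.4531]
261 [0.517  0.4329] [0.5172 0.459 ]
```

View pics/w7c.png

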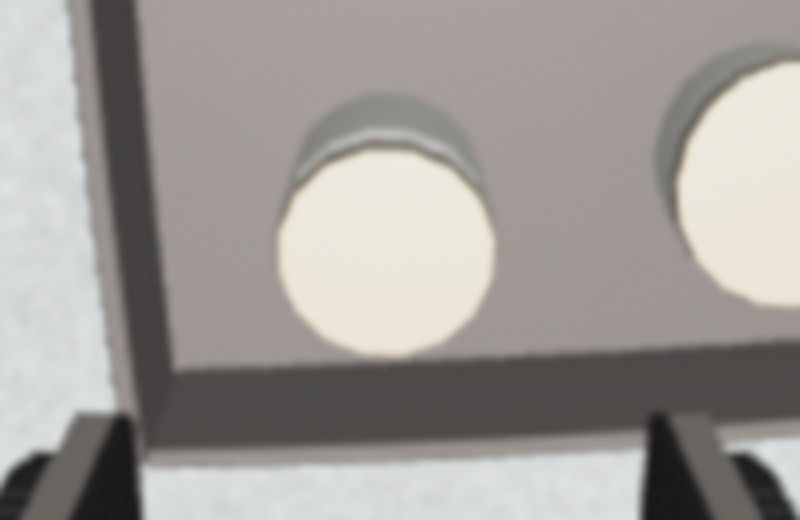

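The far wall's inner rim is at column 249, x=0.571, which is 54 mm from the jar. Jaws along x with a 58 mm opening leave 10 mm to spare.

Call:
carry_out(
  motion=[
    {"jaw": 0.36, "tx": 0, "ty": -0.1, "tz": 3, "wx": 0, "wy": 0, "wz": 0},
    {"jaw": 0.36, "tx": 0, "ty": 0, "tz": 4, "wx": 0, "wy": 0, "wz": 0},
    {"jaw": 0.36, "tx": 0, "ty": 0, "tz": 3, "wx": 0, "wy": 0, "wz": 0},
    {"jaw": 0.36, "tx": 0, "ty": 0, "tz": 1.4, "wx": 0, "wy": 0, "wz": 0},
    {"jaw": 0.36, "tx": 0, "ty": 0, "tz": 0.4, "wx": 0, "wy": 0, "wz": 0},
    {"jaw": 0.36, "tx": 0, "ty": 0, "tz": 0, "wx": 0, "wy": 0, "wz": 0},
    {"jaw": -0.2, "tx": 0, "ty": 0, "tz": 0, "wx": 0, "wy": 0, "wz": 0},
    {"jaw": -0.2, "tx": 0, "ty": 0, "tz": 0, "wx": 0, "wy": 0, "wz": 0},
    {"jaw": -0.2, "tx": 0, "ty": 0, "tz": 0, "wx": 0, "wy": 0, "wz": 0},
    {"jaw": -0.2, "tx": 0, "ty": 0, "tz": 0, "wx": 0, "wy": 0, "wz": 0},
  ],
  force=25,
)

```text
clock: 31.65
tcp_pos: [0.5173, 0.378, 0.1963]
orientation: [0.001, -0.707, 0.707, -0.0]
wrist_force: [0.3, 0.3, 6.3]
finger_gap: 0.0432
```

Call:
carry_out(
  motion=[
    {"jaw": -0.2, "tx": 0, "ty": 0, "tz": -1, "wx": 0, "wy": 0, "wz": 0},
    {"jaw": -0.2, "tx": 0, "ty": 0, "tz": -4, "wx": 0, "wy": 0, "wz": 0},
    {"jaw": -0.2, "tx": 0, "ty": 0, "tz": -5, "wx": 0, "wy": 0, "wz": 0},
    {"jaw": -0.2, "tx": 0, "ty": 0, "tz": 0, "wx": 0, "wy": 0, "wz": 5},
    {"jaw": -0.2, "tx": 0, "ty": 0, "tz": 0, "wx": 0, "wy": 0, "wz": 10},
    {"jaw": -0.2, "tx": 0, "ty": 0, "tz": 0, "wx": 0, "wy": 0, "wz": 10},
    {"jaw": -0.2, "tx": 0, "ty": 0, "tz": 0, "wx": 0, "wy": 0, "wz": 10},
    {"jaw": -0.2, "tx": 0, "ty": 0, "tz": 0, "wx": 0, "wy": 0, "wz": 10},
    {"jaw": -0.2, "tx": 0, "ty": 0, "tz": 0, "wx": 0, "wy": 0, "wz": 10},
    {"jaw": -0.2, "tx": 0, "ty": 0, "tz": 0, "wx": 0, "wy": 0, "wz": 10},
    {"jaw": -0.2, "tx": 0, "ty": 0, "tz": 0, "wx": 0, "wy": 0, "wz": 10},
    {"jaw": -0.2, "tx": 0, "ty": 0, "tz": 0, "wx": 0, "wy": 0, "wz": 10},
    {"jaw": -0.2, "tx": 0, "ty": 0, "tz": 0, "wx": 0, "wy": 0, "wz": 5},
    {"jaw": -0.2, "tx": 0, "ty": 0, "tz": 0, "wx": 0, "wy": 0, "wz": 0},
  ],
)

```text
clock: 33.4
tcp_pos: [0.5164, 0.3776, 0.2948]
orientation: [-0.0, -0.0, 1.0, -0.0]
wrist_force: [-0.2, 0.2, -1.2]
finger_gap: 0.0433
```

Call:
carry_out(
  motion=[
    {"jaw": -0.2, "tx": 0.3, "ty": -2, "tz": 0, "wx": 0, "wy": 0, "wz": 0},
    {"jaw": -0.2, "tx": 0.3, "ty": -4, "tz": 0, "wx": 0, "wy": 0, "wz": 0},
    {"jaw": -0.2, "tx": 0.3, "ty": -5, "tz": 0, "wx": 0, "wy": 0, "wz": 0},
    {"jaw": -0.2, "tx": 0.3, "ty": -5, "tz": 0, "wx": 0, "wy": 0, "wz": 0},
    {"jaw": -0.2, "tx": 0.3, "ty": -5, "tz": 0, "wx": 0, "wy": 0, "wz": 0},
    {"jaw": -0.2, "tx": 0.3, "ty": -5, "tz": 0, "wx": 0, "wy": 0, "wz": 0},
    {"jaw": -0.2, "tx": 0.3, "ty": -5, "tz": 0, "wx": 0, "wy": 0, "wz": 0},
    {"jaw": -0.2, "tx": 0.3, "ty": -5, "tz": 0, "wx": 0, "wy": 0, "wz": 0},
    {"jaw": -0.2, "tx": 0.3, "ty": -5, "tz": 0, "wx": 0, "wy": 0, "wz": 0},
    {"jaw": -0.2, "tx": 0.3, "ty": -5, "tz": 0, "wx": 0, "wy": 0, "wz": 0},
    {"jaw": -0.2, "tx": 0.1, "ty": -5, "tz": 0, "wx": 0, "wy": 0, "wz": 0},
    {"jaw": -0.2, "tx": 0, "ty": -4.5, "tz": 0, "wx": 0, "wy": 0, "wz": 0},
    {"jaw": -0.2, "tx": 0, "ty": -3.2, "tz": 0, "wx": 0, "wy": 0, "wz": 0},
    {"jaw": -0.2, "tx": 0, "ty": 0, "tz": 0, "wx": 0, "wy": 0, "wz": 0},
    {"jaw": -0.2, "tx": 0, "ty": 0, "tz": 0, "wx": 0, "wy": 0, "wz": 0},
  ],
)

```text
clock: 35.28
tcp_pos: [0.485, -0.2089, 0.2946]
orientation: [-0.0, -0.0, 1.0, 0.0]
wrist_force: [-0.2, 0.2, -0.4]
finger_gap: 0.0434
```

```bash
python3 - <<'E'
from h import *
s=get_state(); im,c=snap('wrist','w8.png'); print(s['tcp_pos'],s['joint_pos'],s['finger_gap'])
E
```

```text
[ 0.485  -0.2089  0.2946] [-0.5589  0.2837 -0.2727  1.0153  0.0004 -0.5591] 0.04338916583197033
```

View pics/w8.png

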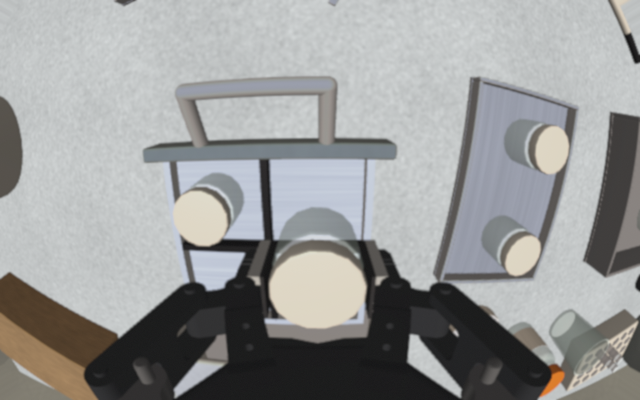

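Jar B stands in the front-right bay at (203,215). Jar A hangs over the front-left bay, so I'll lower it.

Call:
carry_out(
  motion=[
    {"jaw": -0.2, "tx": 0, "ty": 0, "tz": 3, "wx": 0, "wy": 0, "wz": 0},
    {"jaw": -0.2, "tx": 0, "ty": 0, "tz": 3, "wx": 0, "wy": 0, "wz": 0},
    {"jaw": -0.2, "tx": 0, "ty": 0, "tz": 1, "wx": 0, "wy": 0, "wz": 0},
    {"jaw": -0.2, "tx": 0, "ty": 0, "tz": 0.6, "wx": 0, "wy": 0, "wz": 0},
    {"jaw": -0.2, "tx": 0, "ty": 0, "tz": 0.3, "wx": 0, "wy": 0, "wz": 0},
    {"jaw": -0.2, "tx": 0, "ty": 0, "tz": 0.15, "wx": 0, "wy": 0, "wz": 0},
    {"jaw": -0.2, "tx": 0, "ty": 0, "tz": 0, "wx": 0, "wy": 0, "wz": 0},
    {"jaw": -0.2, "tx": 0, "ty": 0, "tz": 0, "wx": 0, "wy": 0, "wz": 0},
  ],
)

```text
clock: 36.33
tcp_pos: [0.4854, -0.2094, 0.2145]
orientation: [0.0, 0.0, 1.0, -0.0]
wrist_force: [0.4, -0.2, -0.8]
finger_gap: 0.0434
```

Call:
carry_out(
  motion=[
    {"jaw": -0.2, "tx": 0, "ty": 0, "tz": 0.15, "wx": 0, "wy": 0, "wz": 0},
    {"jaw": -0.2, "tx": 0, "ty": 0, "tz": 0, "wx": 0, "wy": 0, "wz": 0},
    {"jaw": -0.2, "tx": 0, "ty": 0, "tz": 0, "wx": 0, "wy": 0, "wz": 0},
  ],
)

```text
clock: 36.7
tcp_pos: [0.4855, -0.2094, 0.2132]
orientation: [0.0, 0.0, 1.0, -0.0]
wrist_force: [-0.6, 0.6, 6.3]
finger_gap: 0.0436
```

Call:
carry_out(
  motion=[
    {"jaw": 0.3, "tx": 0, "ty": 0, "tz": 0, "wx": 0, "wy": 0, "wz": 0},
    {"jaw": 0.4, "tx": 0, "ty": 0, "tz": 0, "wx": 0, "wy": 0, "wz": 0},
    {"jaw": 0.4, "tx": 0, "ty": 0, "tz": 0, "wx": 0, "wy": 0, "wz": 0},
    {"jaw": 0.4, "tx": 0, "ty": 0, "tz": -2, "wx": 0, "wy": 0, "wz": 0},
    {"jaw": 0.4, "tx": 0, "ty": 0, "tz": -5, "wx": 0, "wy": 0, "wz": 0},
    {"jaw": -0.2, "tx": 0, "ty": 0, "tz": -5, "wx": 0, "wy": 0, "wz": 0},
    {"jaw": -0.2, "tx": 4.4, "ty": -2, "tz": 0, "wx": 0, "wy": 0, "wz": 0},
    {"jaw": -0.2, "tx": 4.35, "ty": -2.1, "tz": 0, "wx": 0, "wy": 0, "wz": 10},
    {"jaw": -0.2, "tx": 0, "ty": 0, "tz": 0, "wx": 0, "wy": 0, "wz": 10},
    {"jaw": -0.2, "tx": 0, "ty": 0, "tz": 0, "wx": 0, "wy": 0, "wz": 10},
    {"jaw": -0.2, "tx": 0, "ty": 0, "tz": 0, "wx": 0, "wy": 0, "wz": 10},
    {"jaw": -0.2, "tx": 0, "ty": 0, "tz": 0, "wx": 0, "wy": 0, "wz": 10},
    {"jaw": -0.2, "tx": 0, "ty": 0, "tz": 0, "wx": 0, "wy": 0, "wz": 10},
    {"jaw": -0.2, "tx": 0, "ty": 0, "tz": 0, "wx": 0, "wy": 0, "wz": 10},
    {"jaw": -0.2, "tx": 0, "ty": 0, "tz": 0, "wx": 0, "wy": 0, "wz": 10},
    {"jaw": -0.2, "tx": 0, "ty": 0, "tz": 0, "wx": 0, "wy": 0, "wz": 10},
    {"jaw": -0.2, "tx": 0, "ty": 0, "tz": 0, "wx": 0, "wy": 0, "wz": 0},
    {"jaw": -0.2, "tx": 0, "ty": 0, "tz": 0, "wx": 0, "wy": 0, "wz": 0},
  ],
)

```text
clock: 38.95
tcp_pos: [0.3977, -0.2502, 0.3326]
orientation: [-0.0, 0.706, 0.708, 0.0]
wrist_force: [-0.2, 0.7, 0.2]
finger_gap: 0.0338
```

```bash
python3 - <<'E'
from h import *
s=get_state(); im,c=snap('wrist','w9.png'); print(s['tcp_pos'],s['joint_pos'],s['finger_gap'])
print(proj(c,(.398,-.2505,.066),True),plane(c,(316,200),.066,True))
im,c=snap('side','s9.png')
cv2.imwrite('pics/s9c.png',cv2.resize(im[110:330,240:480],None,fx=2.5,fy=2.5,interpolation=cv2.INTER_CUBIC))
E
```

```text
[ 0.3977 -0.2502  0.3326] [-0.7327  0.1481 -0.3482  1.0746  0.0001  0.8358] 0.03376911301192543
[317.7426 196.831 ] [ 0.3966 -0.2532  0.066 ]
```

View pics/w9.png

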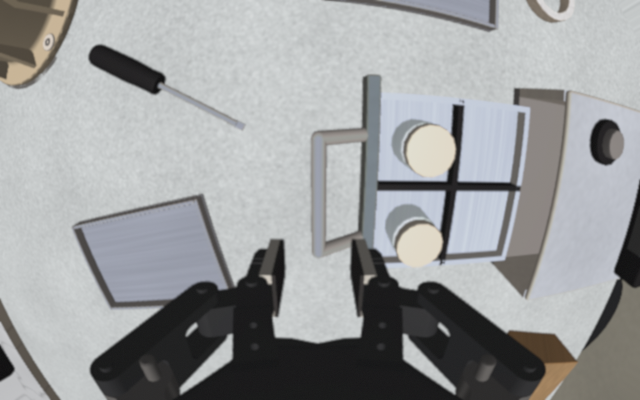

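View pics/s9c.png

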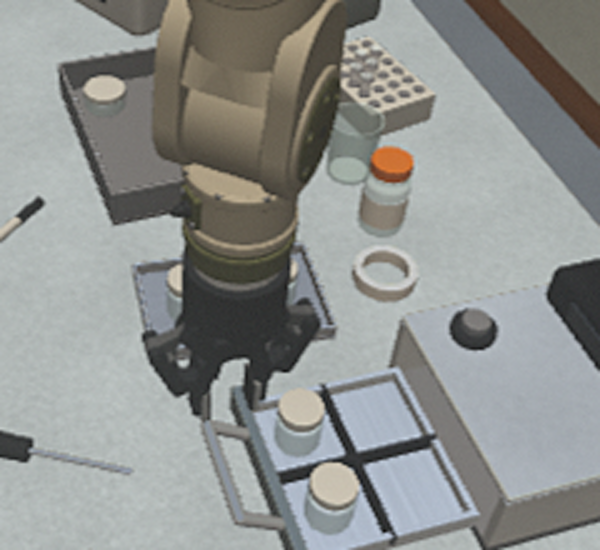

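Both clean jars stand in the front bays, at (430,150) and (418,243). The handle bar at column 318 is centred between the fingers. I'll grip and push home gently.

Call:
carry_out(
  motion=[
    {"jaw": -0.2, "tx": 0, "ty": 0, "tz": 4, "wx": 0, "wy": 0, "wz": 0},
    {"jaw": -0.2, "tx": 0, "ty": 0, "tz": 4, "wx": 0, "wy": 0, "wz": 0},
    {"jaw": -0.2, "tx": 0, "ty": 0, "tz": 2.9, "wx": 0, "wy": 0, "wz": 0},
    {"jaw": -0.2, "tx": 0, "ty": 0, "tz": 0, "wx": 0, "wy": 0, "wz": 0},
    {"jaw": -1, "tx": 0, "ty": 0, "tz": 0, "wx": 0, "wy": 0, "wz": 0},
    {"jaw": -1, "tx": 0, "ty": 0, "tz": 0, "wx": 0, "wy": 0, "wz": 0},
    {"jaw": -1, "tx": 0, "ty": 0, "tz": 0, "wx": 0, "wy": 0, "wz": 0},
    {"jaw": -1, "tx": 0, "ty": 0, "tz": 0, "wx": 0, "wy": 0, "wz": 0},
  ],
  force=25,
)

```text
clock: 40.05
tcp_pos: [0.3983, -0.2507, 0.2249]
orientation: [0.001, 0.707, 0.707, 0.0]
wrist_force: [0.1, -0.1, 6.6]
finger_gap: 0.0108
```

Call:
carry_out(
  motion=[
    {"jaw": -1, "tx": 0, "ty": 0.5, "tz": 0, "wx": 0, "wy": 0, "wz": 0},
    {"jaw": -1, "tx": 0, "ty": 0.8, "tz": 0, "wx": 0, "wy": 0, "wz": 0},
    {"jaw": -1, "tx": 0, "ty": 1, "tz": 0, "wx": 0, "wy": 0, "wz": 0},
    {"jaw": -1, "tx": 0, "ty": 1, "tz": 0, "wx": 0, "wy": 0, "wz": 0},
    {"jaw": -1, "tx": 0, "ty": 1, "tz": 0, "wx": 0, "wy": 0, "wz": 0},
    {"jaw": -1, "tx": 0, "ty": 1, "tz": 0, "wx": 0, "wy": 0, "wz": 0},
    {"jaw": -1, "tx": 0, "ty": 1, "tz": 0, "wx": 0, "wy": 0, "wz": 0},
    {"jaw": -1, "tx": 0, "ty": 1, "tz": 0, "wx": 0, "wy": 0, "wz": 0},
    {"jaw": -1, "tx": 0, "ty": 1, "tz": 0, "wx": 0, "wy": 0, "wz": 0},
    {"jaw": -1, "tx": 0, "ty": 1, "tz": 0, "wx": 0, "wy": 0, "wz": 0},
    {"jaw": -1, "tx": 0, "ty": 1, "tz": 0, "wx": 0, "wy": 0, "wz": 0},
    {"jaw": -1, "tx": 0, "ty": 1, "tz": 0, "wx": 0, "wy": 0, "wz": 0},
    {"jaw": -1, "tx": 0, "ty": 1, "tz": 0, "wx": 0, "wy": 0, "wz": 0},
    {"jaw": -1, "tx": 0, "ty": 1, "tz": 0, "wx": 0, "wy": 0, "wz": 0},
    {"jaw": -1, "tx": 0, "ty": 1, "tz": 0, "wx": 0, "wy": 0, "wz": 0},
    {"jaw": -1, "tx": 0, "ty": 0.8, "tz": 0, "wx": 0, "wy": 0, "wz": 0},
    {"jaw": -1, "tx": 0, "ty": 0.6, "tz": 0, "wx": 0, "wy": 0, "wz": 0},
    {"jaw": -1, "tx": 0, "ty": 0.4, "tz": 0, "wx": 0, "wy": 0, "wz": 0},
    {"jaw": -1, "tx": 0, "ty": 0, "tz": 0, "wx": 0, "wy": 0, "wz": 0},
    {"jaw": -1, "tx": 0, "ty": 0, "tz": 0, "wx": 0, "wy": 0, "wz": 0},
  ],
)

```text
clock: 42.55
tcp_pos: [0.5594, -0.2505, 0.225]
orientation: [0.001, 0.707, 0.707, 0.001]
wrist_force: [-0.1, 0.7, 5.2]
finger_gap: 0.0109
```

Call:
carry_out(
  motion=[
    {"jaw": -1, "tx": 0, "ty": 0.15, "tz": 0, "wx": 0, "wy": 0, "wz": 0},
    {"jaw": -1, "tx": 0, "ty": 0.15, "tz": 0, "wx": 0, "wy": 0, "wz": 0},
    {"jaw": -1, "tx": 0, "ty": 0, "tz": 0, "wx": 0, "wy": 0, "wz": 0},
    {"jaw": -1, "tx": 0, "ty": 0, "tz": 0, "wx": 0, "wy": 0, "wz": 0},
  ],
)

```text
clock: 43.05
tcp_pos: [0.5613, -0.2505, 0.225]
orientation: [0.0, 0.707, 0.707, -0.0]
wrist_force: [-4.4, 0.6, 7.8]
finger_gap: 0.0106
```

Call:
carry_out(
  motion=[
    {"jaw": -1, "tx": 0, "ty": 0.1, "tz": 0, "wx": 0, "wy": 0, "wz": 0},
    {"jaw": -1, "tx": 0, "ty": 0, "tz": 0, "wx": 0, "wy": 0, "wz": 0},
    {"jaw": -1, "tx": 0, "ty": 0, "tz": 0, "wx": 0, "wy": 0, "wz": 0},
  ],
)

```text
clock: 43.42
tcp_pos: [0.5616, -0.2504, 0.225]
orientation: [-0.0, 0.708, 0.707, -0.001]
wrist_force: [-5.7, -0.3, 10.2]
finger_gap: 0.0108
```

Call:
carry_out(
  motion=[
    {"jaw": -0.2, "tx": 0, "ty": 0, "tz": 0, "wx": 0, "wy": 0, "wz": 0},
    {"jaw": -0.2, "tx": 0, "ty": 0, "tz": 0, "wx": 0, "wy": 0, "wz": 0},
    {"jaw": -0.2, "tx": 0, "ty": 0, "tz": -2, "wx": 0, "wy": 0, "wz": 0},
    {"jaw": -0.2, "tx": 0, "ty": 0, "tz": -4, "wx": 0, "wy": 0, "wz": 0},
    {"jaw": -0.2, "tx": 0, "ty": 0, "tz": -5, "wx": 0, "wy": 0, "wz": 0},
    {"jaw": -1, "tx": 0, "ty": 0, "tz": -3, "wx": 0, "wy": 0, "wz": 0},
    {"jaw": -1, "tx": 3.3, "ty": 5, "tz": 0, "wx": 0, "wy": 0, "wz": 0},
    {"jaw": -1, "tx": 3.3, "ty": 5.5, "tz": 0, "wx": 0, "wy": 0, "wz": 0},
    {"jaw": -1, "tx": 0, "ty": 0, "tz": 0, "wx": 0, "wy": 0, "wz": 0},
    {"jaw": -1, "tx": 0, "ty": 0, "tz": 0, "wx": 0, "wy": 0, "wz": 0},
  ],
)

```text
clock: 44.68
tcp_pos: [0.6664, -0.1849, 0.3627]
orientation: [-0.001, 0.707, 0.707, -0.0]
wrist_force: [-0.4, 0.1, -0.5]
finger_gap: 0.0001
```

```bash
python3 - <<'E'
from h import *
s=get_state(); im,c=snap('wrist','w10.png'); print(s['tcp_pos'],s['joint_pos'],s['finger_gap'])
np.save('w10c.npy',c['camera_from_world'])
im,c=snap('side','s10.png')
cv2.imwrite('pics/s10c.png',cv2.resize(im[170:350,350:560],None,fx=3,fy=3,interpolation=cv2.INTER_CUBIC))
im,c=snap('top','t10.png')
cv2.imwrite('pics/t10c.png',cv2.resize(im[40:240,160:480],None,fx=2.5,fy=2.5,interpolation=cv2.INTER_CUBIC))
E
```

```text
[ 0.6664 -0.1849  0.3627] [-0.3866  0.5619  0.3252  1.3357 -0.0002  1.1839] 5.9615446920837785e-05
```

View pics/w10.png

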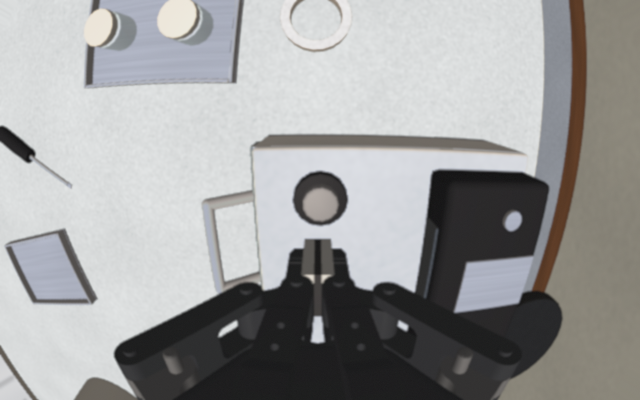

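View pics/s10c.png

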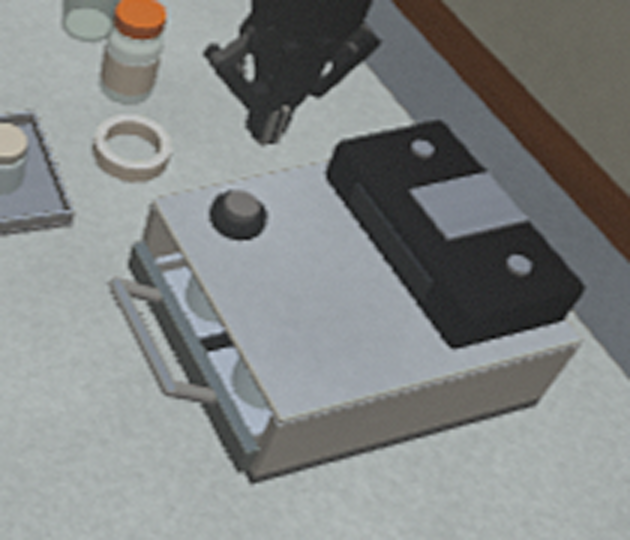

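View pics/t10c.png

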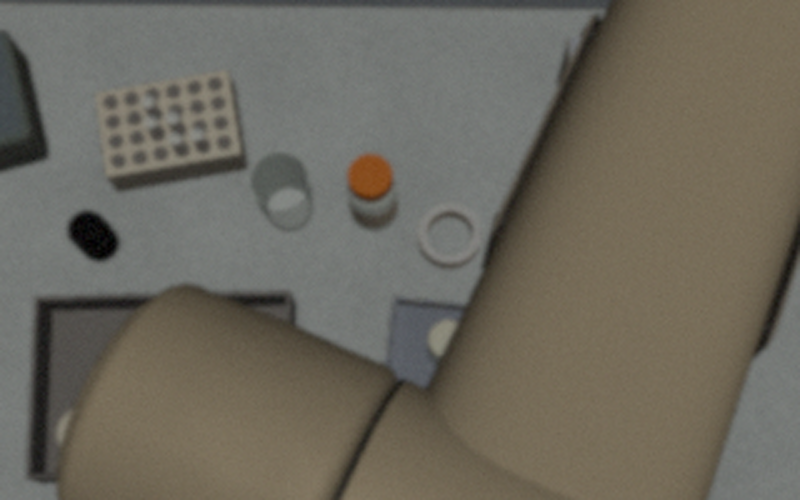

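The tray looks home: the handle end is at side pixel (387,264), against (388,264) at the start. The key's top face is at wrist pixel (320,204), so I'll triangulate it.

```bash
python3 - <<'E'
from h import *
im=cv2.imread('pics/w10.png'); c=eyes.calibration('wrist'); c['camera_from_world']=np.load('w10c.npy')
g=im.astype(int)[170:230,290:350]; m=((g.mean(2)>95)&(g.mean(2)<185)).astype(np.uint8)
m=cv2.morphologyEx(m,cv2.MORPH_OPEN,np.ones((5,5))); n,l,st,ce=cv2.connectedComponentsWithStats(m)
for i in range(1,n):
    if st[i,4]>200: u=ce[i]+[290,170]; print(u,st[i],plane(c,u,.11,True)); uk=u if abs(u[0]-320)<6 and abs(u[1]-204)<8 else np.array([320.,204.])
ct=eyes.calibration('top'); cs=eyes.calibration('side')
print(tri(c,uk,True,ct,(404.5,120.5),False),tri(c,uk,True,cs,(431.2,238.25),False))
for h in (.10,.11,.115,.12): print(h,plane(c,uk,h,True), plane(c,uk+[20,0],h,True)[0]-plane(c,uk,h,True)[0])
E
```

```text
[319.9199 204.0358] [ 13  18  35  33 949] [ 0.6679 -0.1863  0.11  ]
(array([ 0.6676, -0.1865,  0.1068]), np.float64(0.0019845776230774507)) (array([ 0.669 , -0.1856,  0.1141]), np.float64(0.0025986716396080535))
0.1 [ 0.668  -0.1899  0.1   ] 0.01591550337943104
0.11 [ 0.6679 -0.1863  0.11  ] 0.015228723327831872
0.115 [ 0.6679 -0.1845  0.115 ] 0.014885333302032344
0.12 [ 0.6679 -0.1827  0.12  ] 0.014541943276232816
```

Call:
carry_out(
  motion=[
    {"jaw": -1, "tx": -0.1, "ty": 0.15, "tz": 3, "wx": 0, "wy": 0, "wz": 0},
    {"jaw": -1, "tx": 0, "ty": 0, "tz": 2.5, "wx": 0, "wy": 0, "wz": 0},
    {"jaw": -1, "tx": 0, "ty": 0, "tz": 1.2, "wx": 0, "wy": 0, "wz": 0},
    {"jaw": -1, "tx": 0, "ty": 0, "tz": 0.3, "wx": 0, "wy": 0, "wz": 0},
    {"jaw": -1, "tx": 0, "ty": 0, "tz": 0.3, "wx": 0, "wy": 0, "wz": 0},
    {"jaw": -1, "tx": 0, "ty": 0, "tz": 0, "wx": 0, "wy": 0, "wz": 0},
  ],
)

```text
clock: 45.58
tcp_pos: [0.6681, -0.1864, 0.2915]
orientation: [0.001, 0.707, 0.707, 0.0]
wrist_force: [-0.4, 0.1, 0.1]
finger_gap: -0.0003
```

Call:
carry_out(
  motion=[
    {"jaw": -1, "tx": 0, "ty": 0, "tz": 0.3, "wx": 0, "wy": 0, "wz": 0},
    {"jaw": -1, "tx": 0, "ty": 0, "tz": 0.3, "wx": 0, "wy": 0, "wz": 0},
    {"jaw": -1, "tx": 0, "ty": 0, "tz": 0, "wx": 0, "wy": 0, "wz": 0},
  ],
)

```text
clock: 45.95
tcp_pos: [0.6682, -0.1863, 0.285]
orientation: [0.001, 0.707, 0.707, 0.0]
wrist_force: [0.0, -0.5, 2.0]
finger_gap: 0.0004
```

Call:
carry_out(
  motion=[
    {"jaw": -1, "tx": 0, "ty": 0, "tz": 0.2, "wx": 0, "wy": 0, "wz": 0},
    {"jaw": -1, "tx": 0, "ty": 0, "tz": 0.1, "wx": 0, "wy": 0, "wz": 0},
    {"jaw": -1, "tx": 0, "ty": 0, "tz": 0, "wx": 0, "wy": 0, "wz": 0},
  ],
)

```text
clock: 46.32
tcp_pos: [0.6682, -0.1863, 0.2821]
orientation: [0.001, 0.707, 0.707, 0.0]
wrist_force: [2.0, 0.3, 4.6]
finger_gap: 0.0002
```

Call:
carry_out(
  motion=[
    {"jaw": -1, "tx": 0, "ty": 0, "tz": 0.2, "wx": 0, "wy": 0, "wz": 0},
    {"jaw": -1, "tx": 0, "ty": 0, "tz": 0, "wx": 0, "wy": 0, "wz": 0},
    {"jaw": -1, "tx": 0, "ty": 0, "tz": 0, "wx": 0, "wy": 0, "wz": 0},
  ],
)

```text
clock: 46.7
tcp_pos: [0.6681, -0.1862, 0.2814]
orientation: [0.001, 0.707, 0.707, 0.0]
wrist_force: [-0.5, 0.2, 9.9]
finger_gap: 0.0001
```

Call:
carry_out(
  motion=[
    {"jaw": -1, "tx": 0, "ty": 0, "tz": 0.2, "wx": 0, "wy": 0, "wz": 0},
    {"jaw": -1, "tx": 0, "ty": 0, "tz": 0, "wx": 0, "wy": 0, "wz": 0},
    {"jaw": -1, "tx": 0, "ty": 0, "tz": 0, "wx": 0, "wy": 0, "wz": 0},
  ],
)

```text
clock: 47.08
tcp_pos: [0.6679, -0.1862, 0.2813]
orientation: [0.002, 0.707, 0.707, 0.001]
wrist_force: [-3.6, 1.3, 17.8]
finger_gap: -0.0003
```

The key is bottomed: the force rises to 17.8 N with no further travel. I'll lift off and check everything.

Call:
carry_out(
  motion=[
    {"jaw": -1, "tx": 0, "ty": 0, "tz": -1, "wx": 0, "wy": 0, "wz": 0},
    {"jaw": -1, "tx": 0, "ty": 0, "tz": -4, "wx": 0, "wy": 0, "wz": 0},
    {"jaw": -1, "tx": 0, "ty": 0, "tz": -5, "wx": 0, "wy": 0, "wz": 0},
    {"jaw": -1, "tx": 0, "ty": -5, "tz": 0, "wx": 0, "wy": 0, "wz": 0},
    {"jaw": -1, "tx": 0, "ty": -5, "tz": 0, "wx": 0, "wy": 0, "wz": 0},
    {"jaw": -1, "tx": 0, "ty": -5, "tz": 0, "wx": 0, "wy": 0, "wz": 0},
    {"jaw": -1, "tx": -5, "ty": -3, "tz": 0, "wx": 0, "wy": 0, "wz": 0},
    {"jaw": -1, "tx": -5, "ty": 0, "tz": 0, "wx": 0, "wy": 0, "wz": 0},
    {"jaw": -1, "tx": -5, "ty": 0, "tz": 0, "wx": 0, "wy": 0, "wz": 0},
    {"jaw": -1, "tx": 0, "ty": 0, "tz": 0, "wx": 0, "wy": 0, "wz": 0},
    {"jaw": -1, "tx": 0, "ty": 0, "tz": 0, "wx": 0, "wy": 0, "wz": 0},
  ],
)

```text
clock: 48.45
tcp_pos: [0.4873, -0.3358, 0.3765]
orientation: [-0.002, 0.708, 0.707, 0.0]
wrist_force: [-0.3, 0.0, 0.9]
finger_gap: 0.0001
```

```bash
python3 - <<'E'
from h import *
s=get_state(); im,c=snap('wrist','w11.png'); print(s['tcp_pos'],s['wrist_force'])
im,c=snap('side','s11.png'); 
im,c=snap('top','t11.png')
cv2.imwrite('pics/t11c.png',cv2.resize(im[40:240,160:480],None,fx=2.5,fy=2.5,interpolation=cv2.INTER_CUBIC))
a=cv2.imread('pics/top0.png')[100:180,380:480]; b=im[100:180,380:480]
cv2.imwrite('pics/cmp.png',cv2.resize(np.hstack([a,b]),None,fx=4,fy=4,interpolation=cv2.INTER_CUBIC))
E
```

```text
[ 0.4873 -0.3358  0.3765] [-0.3326  0.0425  0.8916]
```

View pics/s11.png

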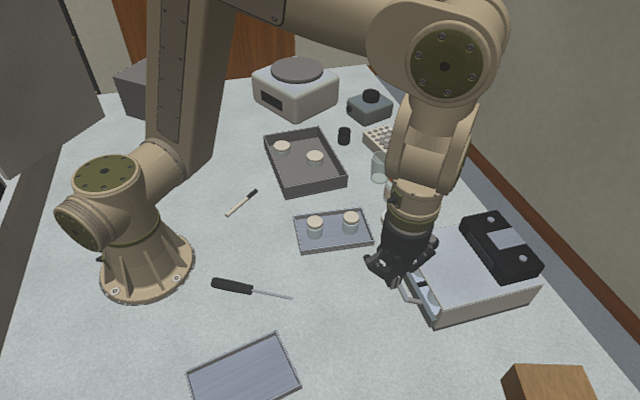

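View pics/t11c.png

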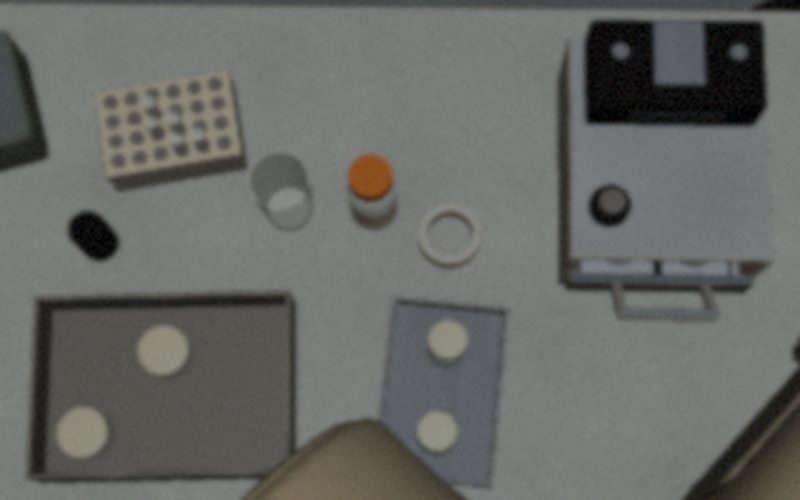

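View pics/cmp.png

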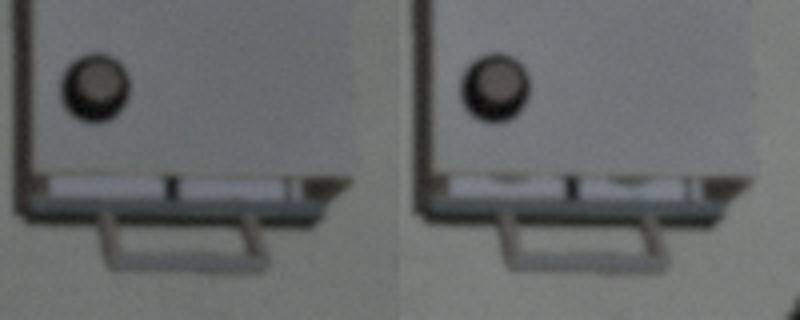

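View pics/w11.png

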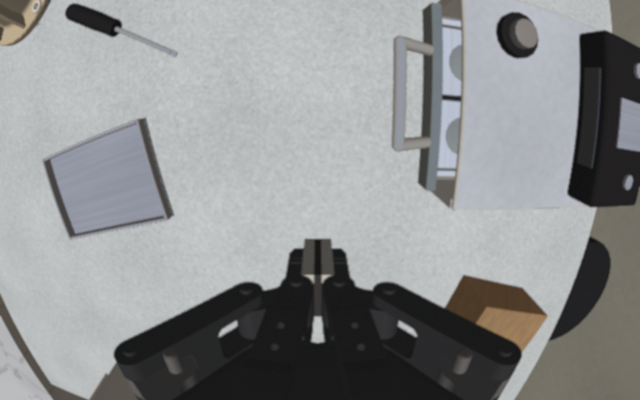

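All checks agree: the tray matches its starting image, two used jars are upright in the steel tray, both pots remain in the basin, the bystanders are in place, and both clean jars show in their bays. One last number before hand-in: the handle's position.

```bash
python3 - <<'E'
from h import *
c=eyes.calibration('wrist'); print('bar now',plane(c,(400,95),.066,True))
ct=eyes.calibration('top')
for nm,u,z in [('old',(447,341),.056),('old',(437,431),.056),('reagent',(371,177),.1),('tape',(449,236),.02)]:
    print(nm,plane(ct,np.array(u)/2.5+[160,40],z))
env.hand_in()
E
```

```text
bar now [ 0.5628 -0.2521  0.066 ]
old [ 0.5284 -0.0199  0.056 ]
old [ 0.4316 -0.0109  0.056 ]
reagent [0.6928 0.0636 0.1   ]
tape [ 0.6584 -0.0211  0.02  ]
the job is handed in; nothing more can be done
```

The changeover is done and handed in at about 48.6 s of the 210 s allowed; the interface reports no verdict.

**What I did:**
- I pulled the tray out 163 mm.
- I stood both used jars (two were present) in the left-hand steel tray.
- I stood both clean jars (two were present) in the front two bays of the sampler's tray.
- I pushed the tray home against its stop and pressed the start key to the bottom. At full press the force rose to 17.8 N with no further travel.
- All gripping was at 25 N, and I set each jar down until the wrist force showed contact before letting go.

**Last checks:**
- **Tray:** the handle was at x = 0.563 m, against 0.561 m at the start, and the before and after top views match.
- **Used jars:** both upright in the steel tray, at about (0.53, -0.02) and (0.43, -0.01) m.
- **Pots and bystanders:** both pots are still in the basin. The reagent and tape measured within about 4 mm of their starting positions, and the beaker looked unmoved in the picture.
- **Clean jars:** I saw both upright in their bays before the push. Afterwards the hood hides their lids, so I only saw their bodies through the front gap, with nothing toppled.

No check failed. The key's height did not agree well between views (107 to 114 mm), so I pressed it in small steps by force instead of relying on the measured height.

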